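# Load, cap and lock the jar carrier

## Task

Get the white plastic jars on the table ready for transport: turn the carrier's lock collar fully open, stand every jar upright in a pocket of the carrier, one to a pocket, and screw all their caps fully tight. Only when every jar is in and tight, turn the collar back to fully locked so that its tongues lie over the jars' feet, and leave the wooden block, the tin and the cork sander where they are.

Things in the scene. Friction and masses are not known exactly. Their poses are not given: they have to be found in the camera images.
- carrier: the jar carrier, fixed to the table: a round plywood base plate (292 mm across, 6 mm thick) with four square pockets round a central lock collar. Origin on the collar's axis at the underside of the plate (z = 0), z up. The pockets lie at 0, 90, 180 and 270 degrees about the carrier's z from its x axis; the middle of each is 95 mm from the axis and its sides lie along and across that radius
- collar (a joint): angle of the lock collar in rad: 0 = locked (each of its four keeper tongues lies over the middle of a pocket's inner edge and thus over the foot of a jar in it), 0.785 = fully open (the tongues lie midway between the pockets). Opens anticlockwise seen from above, locks clockwise. Hard stops at 0 and 0.785, no spring; stays where it is left; about 0.15 N m of friction
- collar_grip (a point): on the axis of the lock collar, at 68 mm above the table, a good height to grip it. The collar is an upright knurled aluminium sleeve, 44 mm in diameter, from 17 to 81 mm above the table. Near its foot it carries four flat steel keeper tongues (16 mm wide, 6 mm thick, from 19 to 25 mm above the table) that reach out to 67 mm from the axis
- tongue_tip (a point): middle of the tip of one of the four keeper tongues (at 67 mm from the axis, 22 mm above the table); it turns with the collar and points at the middle of pocket 1 when locked
- pocket_1 (a point): middle of the floor of pocket 1 (6 mm above the table), 0 degrees about the carrier's z; axes as the carrier's. The pocket is 76 mm square inside (3 mm of play on each side of a jar's foot), its walls are 5 mm thick and stand 8 mm above its floor
- pocket_2 (a point): middle of the floor of pocket 2 (6 mm above the table), 90 degrees about the carrier's z; axes as the carrier's. The pocket is 76 mm square inside (3 mm of play on each side of a jar's foot), its walls are 5 mm thick and stand 8 mm above its floor
- pocket_3 (a point): middle of the floor of pocket 3 (6 mm above the table), 180 degrees about the carrier's z; axes as the carrier's. The pocket is 76 mm square inside (3 mm of play on each side of a jar's foot), its walls are 5 mm thick and stand 8 mm above its floor
- pocket_4 (a point): middle of the floor of pocket 4 (6 mm above the table), 270 degrees about the carrier's z; axes as the carrier's. The pocket is 76 mm square inside (3 mm of play on each side of a jar's foot), its walls are 5 mm thick and stand 8 mm above its floor
- jar_a: a white plastic jar (may be absent; the jars are alike), 92 mm tall with its cap, 0.25 kg: a square foot 70 x 70 x 10 mm, on it a square body 44 x 44 mm up to 58 mm, a round neck 36 mm in diameter up to 66 mm, then the cap. Origin at the centre of the underside, z up, x and y along the sides of the foot; a black mark on the foot shows +x. Jars stand upright at the start. It may be lifted by the cap
- cap_a (a joint): angle of the screw cap of jar_a in rad: 0 = fully tight (hard stop), up to 2.6 = loose; tightens clockwise seen from above. The cap turns about the jar's axis without rising, cannot come off, stays where it is left; about 0.1 N m of friction, so a jar that is not held by a pocket tends to turn with it
- cap_a_top (a point): centre of the top face of the cap of jar_a (92 mm above the jar's underside). The cap is black, ribbed, 50 mm in diameter and 26 mm tall (66 to 92 mm above the underside); a white line on it runs from the middle along this point's x axis and stands over the mark on the foot when tight
- jar_b: a white plastic jar (may be absent; the jars are alike), 92 mm tall with its cap, 0.25 kg: a square foot 70 x 70 x 10 mm, on it a square body 44 x 44 mm up to 58 mm, a round neck 36 mm in diameter up to 66 mm, then the cap. Origin at the centre of the underside, z up, x and y along the sides of the foot; a black mark on the foot shows +x. Jars stand upright at the start. It may be lifted by the cap
- cap_b (a joint): angle of the screw cap of jar_b in rad: 0 = fully tight (hard stop), up to 2.6 = loose; tightens clockwise seen from above. The cap turns about the jar's axis without rising, cannot come off, stays where it is left; about 0.1 N m of friction, so a jar that is not held by a pocket tends to turn with it
- cap_b_top (a point): centre of the top face of the cap of jar_b (92 mm above the jar's underside). The cap is black, ribbed, 50 mm in diameter and 26 mm tall (66 to 92 mm above the underside); a white line on it runs from the middle along this point's x axis and stands over the mark on the foot when tight
- jar_c: a white plastic jar (may be absent; the jars are alike), 92 mm tall with its cap, 0.25 kg: a square foot 70 x 70 x 10 mm, on it a square body 44 x 44 mm up to 58 mm, a round neck 36 mm in diameter up to 66 mm, then the cap. Origin at the centre of the underside, z up, x and y along the sides of the foot; a black mark on the foot shows +x. Jars stand upright at the start. It may be lifted by the cap
- cap_c (a joint): angle of the screw cap of jar_c in rad: 0 = fully tight (hard stop), up to 2.6 = loose; tightens clockwise seen from above. The cap turns about the jar's axis without rising, cannot come off, stays where it is left; about 0.1 N m of friction, so a jar that is not held by a pocket tends to turn with it
- cap_c_top (a point): centre of the top face of the cap of jar_c (92 mm above the jar's underside). The cap is black, ribbed, 50 mm in diameter and 26 mm tall (66 to 92 mm above the underside); a white line on it runs from the middle along this point's x axis and stands over the mark on the foot when tight
- jar_d: a white plastic jar (may be absent; the jars are alike), 92 mm tall with its cap, 0.25 kg: a square foot 70 x 70 x 10 mm, on it a square body 44 x 44 mm up to 58 mm, a round neck 36 mm in diameter up to 66 mm, then the cap. Origin at the centre of the underside, z up, x and y along the sides of the foot; a black mark on the foot shows +x. Jars stand upright at the start. It may be lifted by the cap
- cap_d (a joint): angle of the screw cap of jar_d in rad: 0 = fully tight (hard stop), up to 2.6 = loose; tightens clockwise seen from above. The cap turns about the jar's axis without rising, cannot come off, stays where it is left; about 0.1 N m of friction, so a jar that is not held by a pocket tends to turn with it
- cap_d_top (a point): centre of the top face of the cap of jar_d (92 mm above the jar's underside). The cap is black, ribbed, 50 mm in diameter and 26 mm tall (66 to 92 mm above the underside); a white line on it runs from the middle along this point's x axis and stands over the mark on the foot when tight
- wood_block: a brown wooden block, 55 x 110 x 38 mm; a bystander to be left alone. Origin at the centre of its underside
- putty_tin: a flat round tin with a green band, 79 mm in diameter, 42 mm tall; a bystander to be left alone. Origin at the centre of its underside
- cork_sander: a cork sanding block, 60 x 102 x 35 mm; a bystander to be left alone. Origin at the centre of its underside
There are look-alikes about, which are no part of the job. Leave any turquoise look-alike of the jar_d alone.

How it is judged:
By the outcome, as a careful person would: the job done as asked, in the order asked, and still so for the second after the job is handed in, with the robot touching nothing.
Of jar_a, jar_b, jar_c, jar_d only 3 to 4 are there at a start; the rules pass over those that are not, and their reading is None.
At some moment in a run one of jar_a, jar_b, jar_c, jar_d may be knocked a few centimetres aside while the robot is not near it.
It also fails if it takes over 210 s, if anything falls off the work surface, if the arm or the gripper's body presses on something with over 40 N, if the wrist force passes 120 N, or if a joint passes its speed limit or range.

## Robot

A 7-joint arm with a two-finger parallel gripper is mounted at the origin on a cart in front of the work surface, level with it; the furniture and walls round the work are solid. World frame = base frame: x ahead of the robot, y to its left, z up, the work surface at z = 0. Lengths are in m, angles in rad, forces in N, time in s.
With the tool pointing down it reaches from about 0.35 to 0.9 m from the base axis. Payload 8.1 kg.
Tool frame: the origin (TCP) lies at the very end of the fingers, on their centre line; the grasp point (between the pads) lies 19 mm behind it; z points along the fingers, y is the line along which they close (so a half turn about z gives the same grasp; the last joint's range is limited). The gripper opens to 92 mm and grips with 3 to 60 N. Pads are 19 mm wide; open, the fingers measure 130 mm over their backs; the gripper's body (75 mm by 190 mm) begins 47 mm behind the grasp point.
Start: joints at [-0.103, 0.434, 0.025, 1.573, -0.012, 1.134, -0.075], TCP at [0.625, -0, 0.199] pointing down, gripper open.
Joint ranges: [-2.62, 2.62], [-0.44, 2.09], [-1.27, 1.32], [0.08, 2.57], [-1.32, 4.46], [0.12, 2], [-2.74, 2.74]. Speed limits (rad/s): [2.22, 2.22, 3.01, 3.01, 3.14, 3.14, 3.14].

## Interface

Orientations are given as a rotation vector (axis times angle).
In Python, from cell import arm gives the robot as it stands.
- The arm moves only by the tool jog_arm, never from a script. Its argument "rows" is a list of rows, each a list of 3 entries, a list of its own where there are three numbers: the shift along the world's x, y, z in cm, then the turn, a rotation vector about the world's x, y, z in degrees, then the opening, from 0 (shut) to 1 (fully open). A call has 1 to 8 rows; each row is the pose to reach, as a shift and turn from the pose commanded when the call began; what a row does not reach only later rows make up. A row lasts 1/8 s, in which the tool goes at most 62.5 mm and 10.7 degrees, less where a joint would pass 70% of its speed; a pose out of reach is approached as far as the arm can. A call with a gripper value outside its range is refused whole. The fingers move at their own pace and stop on an object; "newtons" is the grip in N (left out, the last holds). Time passes only in rows, so rows that repeat a pose let the fingers close. It gives the time, the measured TCP pose, the force, the opening and the grip force at its end, in the units of the state.
- arm.observe(): the state, without advancing time (a new reading comes with each control period).
- arm.get_image(name): name is "scene" or "side" or "wrist"; returns a dict with "img" (400x640x3 uint8, red, green, blue), "depth" (400x640 float32, m along the optical axis (not along the pixel's ray), 0 where there is no reading), "fx", "fy", "cx", "cy" (pixels), "rvec" (rotation vector, rad) and "tvec" (3), from world to camera coordinates, as OpenCV has them; the wrist camera has in their place "mount" (4x4, takes a point from camera to tool coordinates, whose origin is the TCP and whose axes are the flange's). Camera axes: x right, y down, z forward; pixel columns grow to the right and rows downward; lengths in m; the calibration is good to about 2 mm. The wrist camera is an equidistant fisheye: a pixel r from the principal point sees the ray r / f radians off the axis. A picture is of the moment at which its call begins: read the wrist's pose just before it.
- arm.sign_off(): hands the job in; it is judged then, once.
The state is a dict: "clock": time; "joints": joint angles; "dq": joint speeds; "joint_efforts": joint torques, N m; "position": TCP position; "ee_rot": TCP orientation; "force": force on the tool from outside, world axes, zero at the start; "ft_torque": the same for the moment, N m; "width": opening from 0.0 (shut) to 1.0 (fully open); "gripper_force": force on a finger pad.
Only numpy, scipy, OpenCV 4.12 (cv2) and the standard library are available. Lean on these libraries where they do the work, as an engineer would, in place of code of your own. Each camera call takes 0.05 s, during which the arm holds its last target. There are 200 camera calls.

## Working session

There is one attempt and no reset: what is moved stays moved. The work goes in short steps, Python scripts to look and compute and a tool call to move; the robot and the scene stay as the last step left them, time stands still between calls to the robot, and variables do not carry over. Pictures are saved under pics/ and viewed, at most 14 in all, crops included, and the job is handed in when it is done.

Besides the shell and the picture viewer there is one more tool, called after "Call:" as name(argument=value, ...), one argument or row to a line, values as JSON. jog_arm: Moves the arm, as the interface text tells. Its arguments: {"type":"object","properties":{"rows":{"type":"array","items":{"type":"array"}},"newtons":{"type":"number"}},"required":["rows"]}

```bash
ls; mkdir -p pics
python3 - <<'E'
from cell import arm
import cv2
print(arm.observe())
for n in("scene","side"):
    d=arm.get_image(n);cv2.imwrite(f"pics/{n}0.png",d["img"][:,:,::-1]);print(n,d["fx"],d["fy"],d["cx"],d["cy"],d["rvec"],d["tvec"])
E
```

```text
pics
{'clock': 0.0, 'joints': array([-0.1025701 ,  0.43526438,  0.02495056,  1.57412141, -0.01158883,
        1.13398736, -0.07512941]), 'dq': array([ 0.00145604,  0.00050345,  0.00108972,  0.00144464, -0.0020455 ,
       -0.00013379, -0.0017164 ]), 'joint_efforts': array([ 3.89017032e-04, -6.67853522e+01,  9.84863900e-01, -3.14464223e+01,
       -6.05165795e-02,  4.27553023e-02,  1.12382318e-04]), 'position': array([ 6.24429375e-01, -7.21584692e-05,  1.97709634e-01]), 'ee_rot': array([-2.22081713e+00, -2.22058547e+00,  1.97464211e-03]), 'force': array([-0.36213455, -0.36381911, -0.29413555]), 'ft_torque': array([-0.01086198,  0.00226597,  0.02332069]), 'gripper_force': 0.0, 'width': 0.9980566071752089}
scene 402.18860451130905 402.18860451130905 315.80097373443925 204.2548792109622 [ 1.0354262  -2.29849094  1.10989866] [0.36015755 0.32700687 1.17762975]
side 491.1968524090823 491.1968524090823 317.05115510438674 197.75590954410498 [ 2.19699692 -0.02009917  0.00219703] [-0.57166854  0.08742951  1.64716753]
```

View pics/scene0.png

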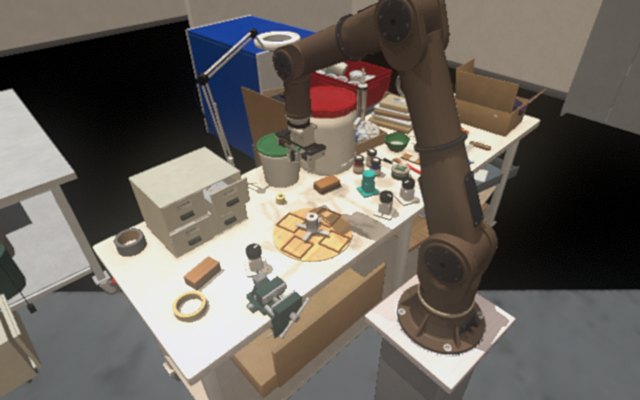

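View pics/side0.png

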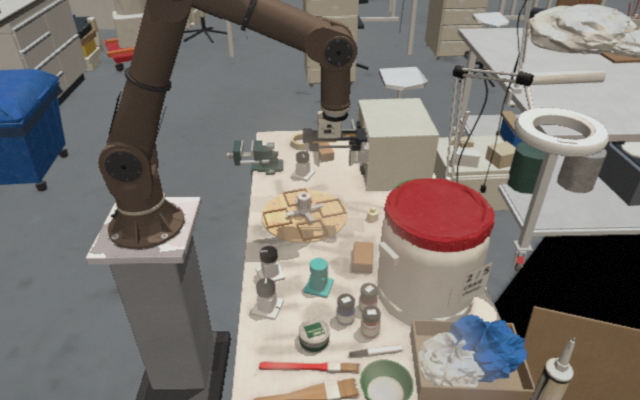

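```bash
cat > h.py <<'E'
from cell import arm
import cv2, numpy as np
R=lambda v:cv2.Rodrigues(np.array(v,float))[0]
def shot(n):
    return arm.get_image(n)
def plane(d,u,v,z):
    "pixel -> world point at height z"
    A=R(d["rvec"]); t=np.array(d["tvec"]).ravel()
    r=A.T@np.array([(u-d["cx"])/d["fx"],(v-d["cy"])/d["fy"],1]); c=-A.T@t
    return c+r*(z-c[2])/r[2]
def cloud(d):
    A=R(d["rvec"]); t=np.array(d["tvec"]).ravel(); D=d["depth"]
    v,u=np.mgrid[:400,:640]
    P=np.stack([(u-d["cx"])/d["fx"]*D,(v-d["cy"])/d["fy"]*D,D],-1)
    W=(P-t)@A; W[D<=0]=np.nan
    return W
def proj(d,p):
    return cv2.projectPoints(np.atleast_2d(p).astype(float),np.array(d["rvec"],float),np.array(d["tvec"],float),np.array([[d["fx"],0,d["cx"]],[0,d["fy"],d["cy"]],[0,0,1.]]),None)[0][:,0]
def crop(d,box,k,name,im=None):
    x0,y0,x1,y1=box; im=d["img"] if im is None else im
    cv2.imwrite(name,cv2.resize(im[y0:y1,x0:x1,::-1],None,fx=k,fy=k,interpolation=cv2.INTER_CUBIC))
def topdown(ds,x,y,z,mm,name):
    "top view map of height plane z"
    pass
E
python3 - <<'E'
from h import *
s=shot("side");c=shot("scene")
crop(s,(225,130,425,330),3,"pics/s1.png")
crop(c,(220,130,440,310),3.3,"pics/c1.png")
# blobs at jar-cap height 92mm
for n,d in(("side",s),("scene",c)):
    W=cloud(d);m=(abs(W[...,2]-.092)<.006)&(W[...,0]>.25)&(W[...,0]<1)&(abs(W[...,1])<.8)
    k,l,st,ce=cv2.connectedComponentsWithStats(m.astype(np.uint8))
    for i in range(1,k):
        if st[i,4]>12: print(n,ce[i].round(),st[i,4],np.nanmedian(W[l==i],0).round(3),np.median(d["img"][l==i],0))
E
```

```text
side [241. 144.] 14 [0.285 0.366 0.096] [114.5 117.  114. ]
side [261. 150.] 78 [0.37  0.327 0.091] [ 95.  105.5  98.5]
side [238. 152.] 33 [0.28  0.306 0.094] [72. 87. 79.]
side [303. 154.] 81 [0.524 0.287 0.091] [110. 102.  94.]
side [400. 168.] 196 [0.871 0.18  0.091] [148. 138. 121.]
side [268. 252.] 181 [ 0.43  -0.249  0.091] [64. 59. 55.]
side [319. 264.] 198 [ 0.573 -0.301  0.091] [113. 188. 177.]
side [420. 299.] 302 [ 0.819 -0.451  0.092] [150. 141. 129.]
side [265. 285.] 222 [ 0.431 -0.377  0.091] [104.  97.  90.]
side [465. 319.] 75 [ 0.923 -0.505  0.093] [ 84. 117. 160.]
side [453. 336.] 148 [ 0.885 -0.551  0.093] [151. 151. 149.]
side [465. 357.] 1064 [ 0.894 -0.609  0.092] [175. 173. 171.]
scene [366. 127.] 77 [ 0.845 -0.572  0.092] [194. 186. 173.]
scene [337. 156.] 89 [ 0.743 -0.285  0.092] [146. 133. 115.]
scene [279. 169.] 85 [ 0.83  -0.04   0.091] [134. 123. 106.]
scene [368. 174.] 80 [ 0.566 -0.294  0.091] [ 69.  186.5 168.5]
scene [408. 181.] 88 [ 0.426 -0.368  0.091] [62. 60. 53.]
scene [386. 195.] 97 [ 0.424 -0.24   0.091] [71. 67. 60.]
scene [182. 228.] 187 [0.741 0.425 0.092] [132. 121. 102.]
scene [252. 249.] 148 [0.515 0.294 0.091] [82. 79. 73.]
scene [261. 283.] 82 [0.383 0.356 0.09 ] [ 97.5 106.   97.5]
scene [271. 294.] 94 [0.326 0.359 0.091] [120. 113. 105.]
scene [287. 308.] 89 [0.258 0.352 0.092] [71. 73. 66.]
```

View pics/s1.png

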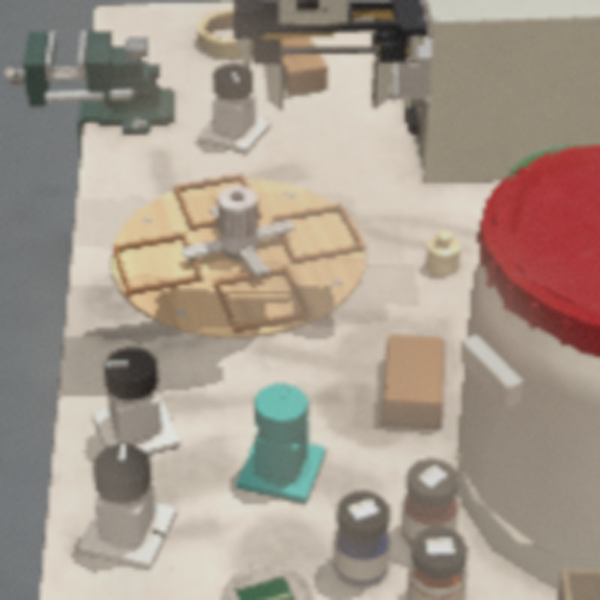

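View pics/c1.png

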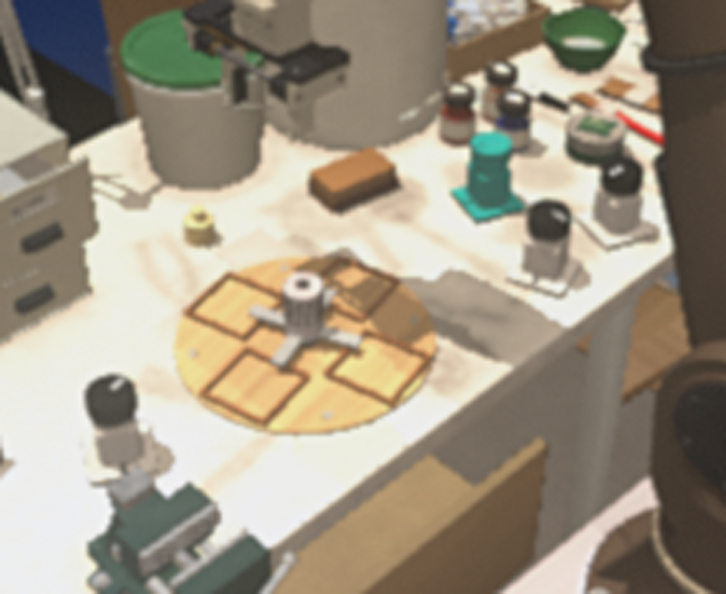

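Run:
```python
from h import *
c=shot("scene");w=shot("wrist")
cv2.imwrite("pics/w0.png",w["img"][:,:,::-1]); print({k:w[k] for k in("fx","cx","cy","mount")})
f=lambda u,v,z:plane(c,u/3.3+220,v/3.3+130,z)[:2]
C=f(303,283,.081);print("collar",C)
for p in((358,343),(280,360),(255,314)):
    q=f(*p,.025)-C;print("tongue",np.degrees(np.arctan2(q[1],q[0])).round(1),np.hypot(*q))
for p in((232,303),(255,385),(382,367),(355,287)):
    q=f(*p,.010)-C;print("pocket",np.degrees(np.arctan2(q[1],q[0])).round(1),np.hypot(*q))
s=shot("side");f=lambda u,v,z:plane(s,u/3+225,v/3+130,z)[:2]
C=f(238,196,.081);print("side collar",C)
for p in((190,255),(291,229),(260,270)):
    q=f(*p,.025)-C;print("tongue",np.degrees(np.arctan2(q[1],q[0])).round(1),np.hypot(*q))
for p in((158,265),(326,235),(260,300),(215,202)):
    q=f(*p,.010)-C;print("pocket",np.degrees(np.arctan2(q[1],q[0])).round(1),np.hypot(*q))
W=cloud(s)
# collar top
for n,d in(("side",s),("scene",c)):
    W=cloud(d);m=(abs(W[...,2]-.081)<.004)&(np.hypot(W[...,0]-C[0],W[...,1]-C[1])<.04);print(n,m.sum(),np.nanmean(W[m],0))
```

```text
{'fx': 309.70691628693146, 'cx': 323.2863935546086, 'cy': 198.56927438936117, 'mount': array([[-3.95239757e-04, -9.69057016e-01, -2.46836674e-01,
         6.67430599e-02],
       [ 9.99998404e-01,  4.70423664e-05, -1.78590100e-03,
        -6.42822463e-05],
       [ 1.74225167e-03, -2.46836986e-01,  9.69055451e-01,
        -1.87012802e-01],
       [ 0.00000000e+00,  0.00000000e+00,  0.00000000e+00,
         1.00000000e+00]])}
collar [0.52610623 0.0375853 ]
tongue -162.3 0.06809329021283082
tongue 116.1 0.06563431009163101
tongue 33.6 0.05724394948032574
pocket 16.9 0.0987603027481061
pocket 106.7 0.09762868500231732
pocket -165.7 0.1014002049078262
pocket -77.4 0.09624885204259322
side collar [0.53045155 0.03857407]
tongue -148.5 0.0638543560632245
tongue 11.7 0.06039008783144466
tongue -69.4 0.06621505968075066
pocket -160.9 0.09623761939773892
pocket 11.3 0.10151685511699103
pocket -76.5 0.0981175023309031
pocket 108.5 0.09240206698893612
side 77 [0.52985995 0.03747261 0.08060036]
scene 76 [0.52404325 0.04242455 0.0807527 ]
```

View pics/w0.png

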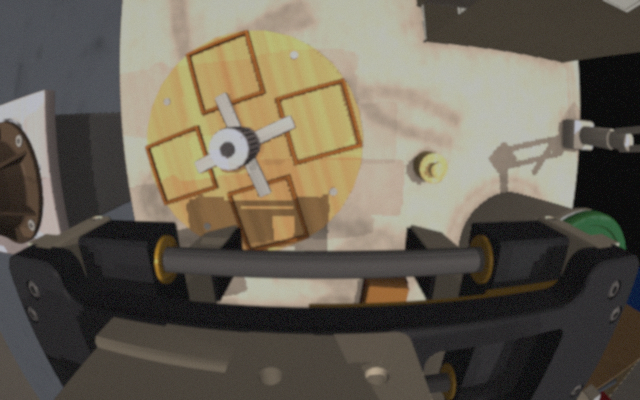

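```bash
cat >> h.py <<'E'
def wplane(w,st,u,v,z):
    du,dv=u-w["cx"],v-w["cy"]; r=np.hypot(du,dv); th=r/w["fx"]
    k=np.sin(th)/r if r>1e-9 else 0
    ray=np.array([du*k,dv*k,np.cos(th)]); T=R(st["ee_rot"]); M=np.array(w["mount"])
    ray=T@M[:3,:3]@ray; c=np.array(st["position"])+T@M[:3,3]
    return (c+ray*(z-c[2])/ray[2])[:2]
def wproj(w,st,P):
    T=R(st["ee_rot"]); M=np.array(w["mount"]); c=np.array(st["position"])+T@M[:3,3]
    q=(np.atleast_2d(P)-c)@(T@M[:3,:3]); rho=np.hypot(q[:,0],q[:,1]); th=np.arctan2(rho,q[:,2])
    return np.stack([w["cx"]+w["fx"]*th*q[:,0]/rho,w["cy"]+w["fx"]*th*q[:,1]/rho],1)
def wtop(w,st,x0,y0,half,z,name,px=600):
    "rectified top view at height z: world x up, y left"
    g=np.linspace(half,-half,px); X,Y=np.meshgrid(x0+g,y0+g,indexing="ij")
    uv=wproj(w,st,np.stack([X,Y,np.full_like(X,z)],-1).reshape(-1,3)).reshape(px,px,2).astype(np.float32)
    cv2.imwrite(name,cv2.remap(w["img"],uv[...,0],uv[...,1],cv2.INTER_CUBIC)[:,:,::-1])
E
python3 - <<'E'
from h import *
st=arm.observe();w=shot("wrist");f=lambda p,z:wplane(w,st,*p,z)
C=f((232,149),.081);print("collar",C)
a=lambda q:(np.degrees(np.arctan2(q[1],q[0])).round(1),np.hypot(*q).round(4))
for p in((222,96),(294,123),(264,193),(199,166)): print("tongue",a(f(p,.025)-C))
for cs in(((188,50),(252,31),(265,91),(204,112)),((277,101),(345,81),(361,144),(292,162)),((232,207),(291,190),(305,240),(247,250)),((148,151),(198,128),(215,184),(165,202))):
    P=np.array([f(p,.012) for p in cs]);print("pocket",P.mean(0).round(4),a(P.mean(0)-C),[a(P[(i+1)%4]-P[i]) for i in range(4)])
wtop(w,st,.53,.04,.16,.014,"pics/w0t.png")
E
```

```text
collar [0.53189943 0.04094375]
tongue (np.float64(115.2), np.float64(0.066))
tongue (np.float64(22.4), np.float64(0.0632))
tongue (np.float64(-70.9), np.float64(0.0625))
tongue (np.float64(-158.6), np.float64(0.0666))
pocket [0.5045 0.1345] (np.float64(106.3), np.float64(0.0975)) [(np.float64(10.5), np.float64(0.0868)), (np.float64(-77.7), np.float64(0.0795)), (np.float64(-164.8), np.float64(0.0822)), (np.float64(105.4), np.float64(0.0865))]
pocket [0.6186 0.0663] (np.float64(16.3), np.float64(0.0903)) [(np.float64(16.2), np.float64(0.0846)), (np.float64(-75.5), np.float64(0.0787)), (np.float64(-165.2), np.float64(0.0865)), (np.float64(103.1), np.float64(0.0766))]
pocket [ 0.5531 -0.0601] (np.float64(-78.2), np.float64(0.1033)) [(np.float64(15.9), np.float64(0.081)), (np.float64(-76.2), np.float64(0.0684)), (np.float64(-168.7), np.float64(0.0801)), (np.float64(104.6), np.float64(0.0619))]
pocket [0.4363 0.0148] (np.float64(-164.7), np.float64(0.0991)) [(np.float64(18.1), np.float64(0.0826)), (np.float64(-75.1), np.float64(0.0753)), (np.float64(-162.8), np.float64(0.0817)), (np.float64(105.6), np.float64(0.0739))]
```

View pics/w0t.png

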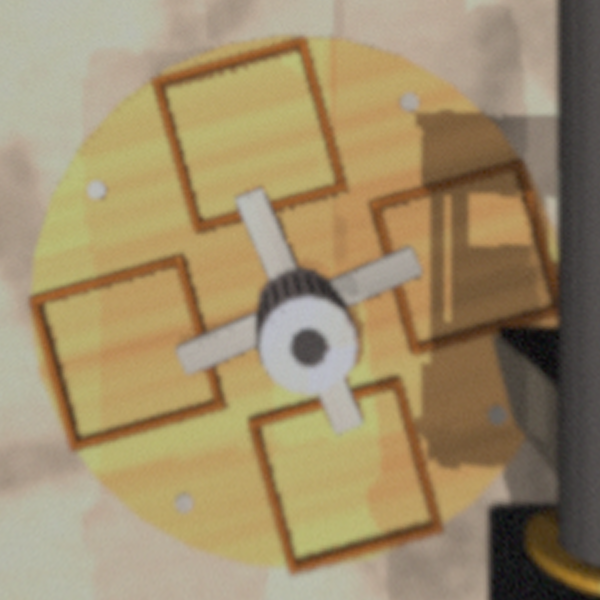

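Call:
jog_arm(
  rows=[
    [[-5, 2, -1], [0, 0, 0], 0.8],
    [[-9.6, 4, -3], [0, 0, 0], 0.8],
    [[-9.6, 4, -8], [0, 0, 0], 0.8],
    [[-9.6, 4, -12], [0, 0, 0], 0.8],
    [[-9.6, 4, -14.8], [0, 0, 0], 0.8],
    [[-9.6, 4, -14.8], [0, 0, 0], 0.8],
    [[-9.6, 4, -14.8], [0, 0, 0], 0.4],
    [[-9.6, 4, -14.8], [0, 0, 0], 0.4],
  ],
  newtons=30,
)

```text
clock: 1.4
position: [0.5301, 0.0401, 0.0519]
ee_rot: [2.221, 2.22, 0.003]
force: [0.6, 0.1, 0.1]
width: 0.629
gripper_force: 0.0
```

Call:
jog_arm(
  rows=[
    [[0, 0, 0], [0, 0, 0], 0.3],
    [[0, 0, 0], [0, 0, 0], 0.3],
    [[0, 0, 0], [0, 0, 0], 0.3],
  ],
)

```text
clock: 1.78
position: [0.5279, 0.04, 0.0511]
ee_rot: [-2.221, -2.221, 0.002]
force: [-5.8, 0.5, 8.0]
width: 0.45
gripper_force: 30.0
```

Call:
jog_arm(
  rows=[
    [[0, 0, 0], [0, 0, 8], 0.3],
    [[0, 0, 0], [0, 0, 16], 0.3],
    [[0, 0, 0], [0, 0, 24], 0.3],
    [[0, 0, 0], [0, 0, 32], 0.3],
    [[0, 0, 0], [0, 0, 38], 0.3],
    [[0, 0, 0], [0, 0, 42], 0.3],
    [[0, 0, 0], [0, 0, 44], 0.3],
    [[0, 0, 0], [0, 0, 44], 0.3],
  ],
)

```text
clock: 2.78
position: [0.5286, 0.0397, 0.0509]
ee_rot: [-1.229, -2.891, 0.001]
force: [-2.9, -0.6, 7.1]
width: 0.452
gripper_force: 30.0
```

Run:
```python
from h import *
s=arm.observe();print(s["ft_torque"],s["force"],s["joints"],s["ee_rot"],s["position"])
T=R(s["ee_rot"]);print(np.degrees(np.arctan2(T[1,1],T[0,1])))
```

```text
[-0.25171887  0.93417025 -0.6922978 ] [-2.93248226 -0.56519447  7.13256271] [-0.01632033  0.47059557 -0.21339379  1.95293928  0.14402195  0.73309198
  0.45221376] [-1.22905340e+00 -2.89063171e+00  6.07966799e-04] [0.52857309 0.03965732 0.05088515]
43.93106100570091
```

Call:
jog_arm(
  rows=[
    [[0, 0, 0], [0, 0, 0], 0.8],
    [[0, 0, 0], [0, 0, 0], 0.8],
    [[0, 0, 0], [0, 0, 0], 0.8],
    [[0, 0, 5], [0, 0, 0], 0.8],
    [[0, 2, 11], [0, 0, -10], 0.8],
    [[0, 6, 17], [0, 0, -20], 0.8],
    [[0, 10, 21], [0, 0, -30], 0.8],
    [[0, 11, 22], [0, 0, -40], 0.8],
  ],
)

```text
clock: 3.78
position: [0.5298, 0.1541, 0.274]
ee_rot: [2.144, 2.295, 0.009]
force: [0.7, -0.1, -0.7]
width: 0.797
gripper_force: 0.0
```

Run:
```python
from h import *
st=arm.observe();w=shot("wrist");print(st["position"],st["ee_rot"])
wtop(w,st,.53,.04,.16,.024,"/tmp/a.png",400); wtop(w,st,.52,.29,.10,.092,"/tmp/b.png",400)
wtop(w,st,.52,.29,.10,.010,"/tmp/c.png",400)
cv2.imwrite("pics/k1.png",np.hstack([cv2.resize(cv2.imread(f"/tmp/{n}.png"),(390,390)) for n in "bc"]))
cv2.imwrite("pics/k2.png",np.hstack([cv2.resize(cv2.imread(f"/tmp/a.png"),(390,390)),cv2.resize(w["img"][:,:,::-1],(400,390))]))
```

```text
[0.52981424 0.15409486 0.27398944] [2.14351259 2.29477975 0.00893549]
```

View pics/k2.png

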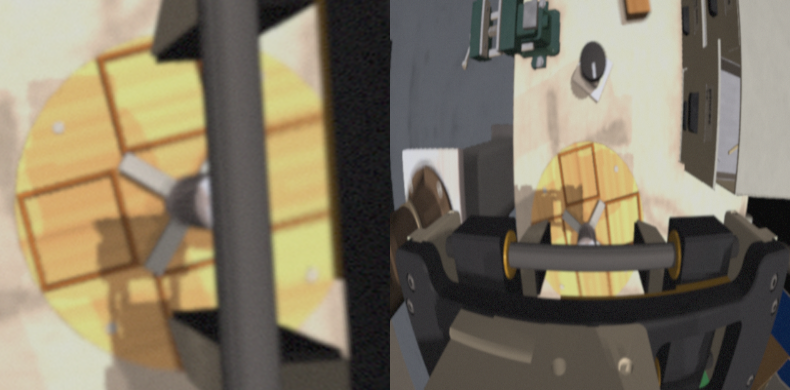

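View pics/k1.png

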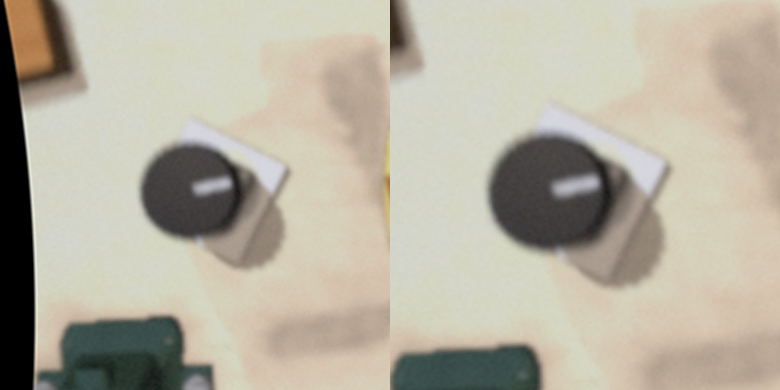

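Call:
jog_arm(
  rows=[
    [[0, 4, -2], [0, 0, 10], 0.8],
    [[0, 8, -4], [0, 0, 20], 0.8],
    [[-0.7, 12, -7], [0, 0, 30], 0.8],
    [[-0.7, 13.9, -10], [0, 0, 40], 0.8],
    [[-0.7, 13.9, -12], [0, 0, 50], 0.8],
    [[-0.7, 13.9, -12], [0, 0, 56], 0.8],
    [[-0.7, 13.9, -12], [0, 0, 56], 0.8],
    [[-0.7, 13.9, -12], [0, 0, 56], 0.8],
  ],
)

```text
clock: 4.82
position: [0.5222, 0.2886, 0.1504]
ee_rot: [0.816, 3.034, 0.0]
force: [-0.6, -0.6, 0.2]
width: 0.799
gripper_force: 0.0
```

```bash
cat >> h.py <<'E'
def rep():
    s=arm.observe(); T=R(s["ee_rot"]); psi=np.degrees(np.arctan2(T[1,1],T[0,1]))
    print("t",round(s["clock"],2),"pos",np.array(s["position"]).round(4),"psi",psi.round(1),"tilt",T[:2,2].round(3),"j7",s["joints"][6].round(2),"F",np.array(s["force"]).round(1),"Mz",np.array(s["ft_torque"]).round(2),"w",round(s["width"],3),"g",s["gripper_force"])
    return s
E
python3 - <<'E'
from h import *
rep()
E
```

```text
t 4.83 pos [0.5222 0.2886 0.1504] psi 59.9 tilt [ 0. -0.] j7 0.28 F [-0.6 -0.6  0.2] Mz [ 0.06 -0.07 -0.03] w 0.799 g 0.0
```

Call:
jog_arm(
  rows=[
    [[0, 0.3, -3], [0, 0, 0], 0.8],
    [[0, 0.3, -6], [0, 0, 0], 0.8],
    [[0, 0.3, -8.8], [0, 0, 0], 0.8],
    [[0, 0.3, -8.8], [0, 0, 0], 0.8],
    [[0, 0.3, -8.8], [0, 0, 0], 0.4],
    [[0, 0.3, -8.8], [0, 0, 0], 0.4],
    [[0, 0.3, -8.8], [0, 0, 0], 0.4],
    [[0, 0.3, -8.8], [0, 0, 0], 0.4],
  ],
  newtons=30,
)

```text
clock: 5.82
position: [0.5226, 0.2917, 0.0645]
ee_rot: [0.814, 3.033, 0.0]
force: [-6.3, -7.2, 20.6]
width: 0.429
gripper_force: 13.6
```

Run:
```python
from h import *
rep()
```

```text
t 5.83 pos [0.5226 0.2917 0.0645] psi 60.0 tilt [ 0.002 -0.   ] j7 0.24 F [-6.3 -7.2 20.6] Mz [-1.42  1.22 -0.  ] w 0.429 g 13.60798078996595
```

Run:
```python
from h import *
c=shot("scene");s=shot("side")
A=cv2.resize(c["img"][200:300,210:310],(390,390),interpolation=2);B=cv2.resize(s["img"][120:200,265:345],(390,390),interpolation=2)
cv2.imwrite("pics/g1.png",np.hstack([A,B])[:,:,::-1]); rep()
```

```text
t 5.92 pos [0.5224 0.2913 0.0648] psi 60.0 tilt [ 0.001 -0.001] j7 0.24 F [-6.5 -6.6 21.1] Mz [-1.53  1.41 -0.02] w 0.405 g 13.291777775448281
```

View pics/g1.png

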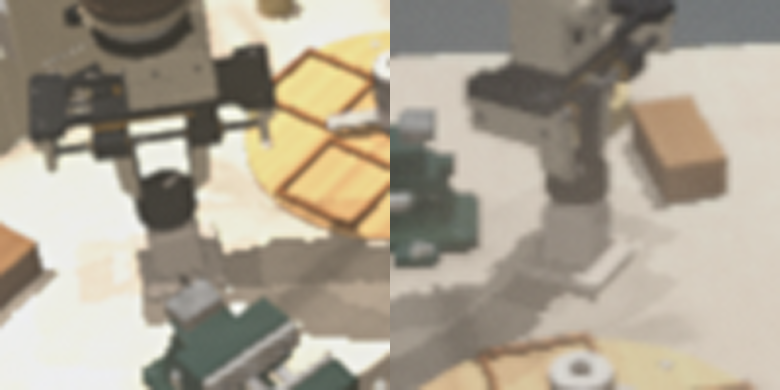

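Run:
```python
from h import *
for n in("side","scene"):
    d=shot(n);W=cloud(d)
    m=(np.hypot(W[...,0]-.522,W[...,1]-.292)<.06)&(W[...,2]>.0)
    for lo,hi in((.0,.005),(.006,.014),(.02,.04),(.04,.06),(.066,.08),(.08,.089),(.089,.096),(.096,.11)):
        k=m&(W[...,2]>lo)&(W[...,2]<hi); 
        if k.sum(): q=W[k];print(n,lo,hi,k.sum(),"x",np.percentile(q[:,0],[2,50,98]).round(3),"y",np.percentile(q[:,1],[2,50,98]).round(3),np.median(d["img"][k],0))
rep()
```

```text
side 0.0 0.005 83 x [0.467 0.526 0.576] y [0.236 0.27  0.334] [171. 161. 148.]
side 0.006 0.014 99 x [0.481 0.53  0.565] y [0.245 0.273 0.31 ] [171. 160. 149.]
side 0.02 0.04 61 x [0.5   0.523 0.55 ] y [0.261 0.275 0.302] [150. 141. 130.]
side 0.04 0.06 78 x [0.497 0.523 0.55 ] y [0.264 0.279 0.304] [150. 141. 130.]
side 0.066 0.08 37 x [0.501 0.528 0.55 ] y [0.266 0.276 0.297] [105.  98.  88.]
side 0.08 0.089 31 x [0.504 0.528 0.55 ] y [0.267 0.276 0.304] [99. 91. 82.]
side 0.089 0.096 39 x [0.508 0.532 0.548] y [0.267 0.287 0.313] [101.  94.  84.]
side 0.096 0.11 39 x [0.502 0.528 0.551] y [0.258 0.302 0.318] [121. 113. 101.]
scene 0.0 0.005 142 x [0.472 0.52  0.578] y [0.235 0.3   0.349] [230.5 225.  200. ]
scene 0.006 0.014 146 x [0.477 0.506 0.558] y [0.255 0.31  0.335] [145. 134. 123.]
scene 0.02 0.04 56 x [0.494 0.501 0.513] y [0.285 0.304 0.321] [140.  129.5 117. ]
scene 0.04 0.06 78 x [0.494 0.504 0.518] y [0.284 0.305 0.322] [142. 131. 118.]
scene 0.066 0.08 36 x [0.495 0.502 0.52 ] y [0.282 0.306 0.321] [79.5 75.  67.5]
scene 0.08 0.089 35 x [0.497 0.502 0.527] y [0.276 0.309 0.322] [68. 66. 58.]
scene 0.089 0.096 120 x [0.496 0.518 0.542] y [0.276 0.297 0.32 ] [69. 65. 58.]
scene 0.096 0.11 40 x [0.495 0.522 0.536] y [0.268 0.292 0.325] [116.  111.   96.5]
t 6.03 pos [0.5223 0.2912 0.0648] psi 60.0 tilt [ 0.001 -0.001] j7 0.24 F [-6.2 -7.3 20.8] Mz [-1.48  1.34 -0.04] w 0.405 g 13.220157689647749
```

Call:
jog_arm(
  rows=[
    [[0, 0, 0], [0, 0, 0], 0.8],
    [[0, 0, 0], [0, 0, 0], 0.8],
    [[0, 0, 0.5], [0, 0, 0], 0.8],
    [[0, 0, 0.5], [0, 0, 0], 0.8],
    [[0, 0, 0.5], [0, 0, 0], 0.8],
  ],
)

```text
clock: 6.65
position: [0.5219, 0.2917, 0.0673]
ee_rot: [-0.814, -3.034, 0.0]
force: [-0.5, 0.2, 0.4]
width: 0.799
gripper_force: 0.0
```

Run:
```python
from h import *
rep();d=shot("scene");W=cloud(d)
m=(np.hypot(W[...,0]-.522,W[...,1]-.292)<.045)&(abs(W[...,2]-.092)<.004)&(d["img"].mean(2)<95);print(m.sum(),np.nanmean(W[m],0))
```

```text
t 6.65 pos [0.5219 0.2917 0.0673] psi 60.0 tilt [-0. -0.] j7 0.24 F [-0.5  0.2  0.4] Mz [ 0.07 -0.08  0.03] w 0.799 g 0.0
109 [0.51532484 0.29405081 0.09141429]
```

Call:
jog_arm(
  rows=[
    [[0, 0, 0], [0, 0, 0], 0.56],
    [[0, 0, 0], [0, 0, 0], 0.56],
    [[0, 0, 0], [0, 0, 0], 0.56],
    [[0, 0, 0], [0, 0, 0], 0.56],
  ],
)

```text
clock: 7.2
position: [0.522, 0.292, 0.0675]
ee_rot: [-0.813, -3.034, -0.0]
force: [-0.3, 0.7, 0.4]
width: 0.562
gripper_force: 0.0
```

Call:
jog_arm(
  rows=[
    [[0, 0, 0], [0, 0, 0], 0.5],
    [[0, 0, 0], [0, 0, 0], 0.5],
    [[0, 0, 0], [0, 0, 0], 0.5],
  ],
)

```text
clock: 7.58
position: [0.522, 0.292, 0.0676]
ee_rot: [0.813, 3.034, 0.0]
force: [0.3, 0.8, -0.2]
width: 0.503
gripper_force: 0.0
```

Call:
jog_arm(
  rows=[
    [[0, 0, 0], [0, 0, 0], 0.3],
    [[0, 0, 0], [0, 0, 0], 0.3],
    [[0, 0, 0], [0, 0, 0], 0.3],
    [[0, 0, 0], [0, 0, 0], 0.3],
  ],
)

```text
clock: 8.07
position: [0.522, 0.2919, 0.0675]
ee_rot: [0.813, 3.034, 0.0]
force: [-0.4, 0.5, -0.5]
width: 0.296
gripper_force: 0.0
```

Run:
```python
from h import *
w=shot("wrist");st=rep();c=shot("scene");s=shot("side")
A=cv2.resize(c["img"][190:310,200:320],(390,390),interpolation=2);B=cv2.resize(s["img"][120:200,265:345],(390,390),interpolation=2)
cv2.imwrite("pics/g2.png",np.hstack([A,B])[:,:,::-1])
for n,d in(("scene",c),("side",s)):
    W=cloud(d);m=(np.hypot(W[...,0]-.522,W[...,1]-.292)<.06)&(W[...,2]>.089)&(W[...,2]<.095);q=W[m];print(m.sum(),np.percentile(q[:,0],[2,50,98]).round(3),np.percentile(q[:,1],[2,50,98]).round(3))
```

```text
t 8.12 pos [0.522  0.292  0.0676] psi 60.0 tilt [0. 0.] j7 0.24 F [-0.2 -0.3  0.3] Mz [ 0.08 -0.08  0.04] w 0.298 g 0.0
100 [0.496 0.517 0.538] [0.275 0.292 0.314]
38 [0.498 0.528 0.544] [0.261 0.282 0.307]
```

View pics/g2.png

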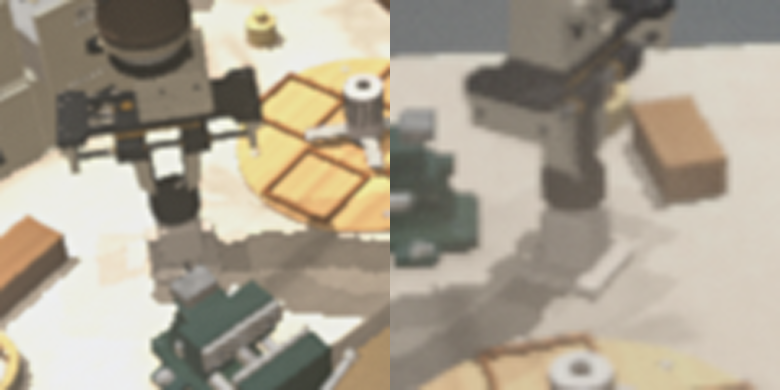

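Run:
```python
from h import *
np.set_printoptions(suppress=True,linewidth=200)
s=shot("side");c=shot("scene")
W=cloud(s)
for v in range(146,168,2): print(v,[tuple((W[v,u]*1000).round().tolist()) for u in (297,300,303,306)])
W=cloud(c);print("scene")
for v in range(234,262,2): print(v,[tuple((W[v,u]*1000).round().tolist()) for u in (247,250,253,256,260)])
st=rep();T=R(st["ee_rot"]);
for n,d in(("side",s),("scene",c)): print(n,"TCP px",proj(d,[st["position"],np.array(st["position"])+[0,0,.03],[.522,.292,.092]]).round(1).tolist())
```

```text
146 [(506.0, 206.0, 174.0), (515.0, 259.0, 143.0), (525.0, 272.0, 135.0), (536.0, 306.0, 116.0)]
148 [(506.0, 208.0, 165.0), (515.0, 262.0, 133.0), (525.0, 271.0, 128.0), (536.0, 303.0, 109.0)]
150 [(503.0, 264.0, 123.0), (514.0, 262.0, 125.0), (525.0, 269.0, 120.0), (536.0, 301.0, 102.0)]
152 [(503.0, 269.0, 112.0), (514.0, 263.0, 115.0), (525.0, 278.0, 106.0), (535.0, 301.0, 93.0)]
154 [(502.0, 293.0, 89.0), (514.0, 273.0, 101.0), (525.0, 272.0, 101.0), (535.0, 290.0, 91.0)]
156 [(502.0, 277.0, 90.0), (513.0, 275.0, 91.0), (524.0, 276.0, 90.0), (535.0, 278.0, 89.0)]
158 [(502.0, 279.0, 80.0), (513.0, 265.0, 89.0), (524.0, 269.0, 86.0), (535.0, 268.0, 87.0)]
160 [(501.0, 286.0, 68.0), (513.0, 274.0, 75.0), (524.0, 273.0, 75.0), (535.0, 272.0, 75.0)]
162 [(501.0, 293.0, 55.0), (513.0, 266.0, 71.0), (524.0, 265.0, 72.0), (535.0, 272.0, 67.0)]
164 [(501.0, 281.0, 53.0), (512.0, 275.0, 57.0), (524.0, 273.0, 57.0), (535.0, 273.0, 57.0)]
166 [(501.0, 280.0, 45.0), (512.0, 276.0, 47.0), (nan, nan, nan), (535.0, 271.0, 50.0)]
scene
234 [(502.0, 312.0, 177.0), (493.0, 307.0, 180.0), (491.0, 
[... 1099 characters left out ...]
]
254 [(517.0, 316.0, 84.0), (507.0, 311.0, 88.0), (500.0, 304.0, 89.0), (496.0, 296.0, 86.0), (498.0, 281.0, 75.0)]
256 [(520.0, 316.0, 73.0), (505.0, 313.0, 82.0), (499.0, 306.0, 81.0), (496.0, 297.0, 78.0), (505.0, 278.0, 57.0)]
258 [(578.0, 289.0, 1.0), (505.0, 314.0, 74.0), (502.0, 305.0, 69.0), (497.0, 298.0, 68.0), (497.0, 283.0, 58.0)]
260 [(569.0, 295.0, 2.0), (514.0, 311.0, 55.0), (507.0, 304.0, 57.0), (500.0, 297.0, 56.0), (492.0, 287.0, 56.0)]
t 8.32 pos [0.522  0.292  0.0676] psi 60.0 tilt [0. 0.] j7 0.24 F [-0.4  0.2 -0.2] Mz [ 0.05 -0.04 -0.04] w 0.3 g 0.0
side TCP px [[302.6, 159.1], [302.4, 152.2], [302.4, 153.5]]
scene TCP px [[253.1, 253.2], [252.0, 246.5], [252.2, 247.8]]
```

Call:
jog_arm(
  rows=[
    [[0, 0, 0], [0, 0, 0], 0.85],
    [[0, 0, 0], [0, 0, 0], 0.85],
    [[0, 0, 0], [0, 0, 0], 0.85],
    [[0, 0, 0], [0, 0, 0], 0.85],
    [[0, 0, -1], [0, 0, 0], 0.85],
    [[0, 0, -2], [0, 0, 0], 0.85],
    [[0, 0, -2.8], [0, 0, 0], 0.85],
    [[0, 0, -2.8], [0, 0, 0], 0.85],
  ],
)

```text
clock: 9.32
position: [0.5214, 0.2916, 0.0385]
ee_rot: [-0.813, -3.033, 0.002]
force: [-0.5, -0.6, 0.5]
width: 0.849
gripper_force: 0.0
```

Call:
jog_arm(
  rows=[
    [[0, 0, 0], [0, 0, 0], 0.3],
    [[0, 0, 0], [0, 0, 0], 0.3],
    [[0, 0, 0], [0, 0, 0], 0.3],
    [[0, 0, 0], [0, 0, 0], 0.3],
  ],
)

```text
clock: 9.82
position: [0.5221, 0.2919, 0.0397]
ee_rot: [0.813, 3.034, 0.0]
force: [-0.3, -0.3, 2.4]
width: 0.54
gripper_force: 30.0
```

Run:
```python
from h import *
rep()
d=shot("scene");W=cloud(d)
for v in range(240,262,2): print(v,[tuple((W[v,u]*1000).round().tolist()) for u in (241,244,260,264,268)])
```

```text
t 9.82 pos [0.5221 0.2919 0.0397] psi 60.0 tilt [0. 0.] j7 0.22 F [-0.3 -0.3  2.4] Mz [ 0.02 -0.04  0.05] w 0.54 g 29.99585598707199
240 [(513.0, 330.0, 156.0), (663.0, 246.0, 0.0), (477.0, 285.0, 152.0), (471.0, 275.0, 150.0), (462.0, 265.0, 150.0)]
242 [(505.0, 334.0, 156.0), (508.0, 324.0, 147.0), (477.0, 286.0, 145.0), (468.0, 277.0, 146.0), (464.0, 266.0, 141.0)]
244 [(505.0, 336.0, 148.0), (648.0, 257.0, -2.0), (500.0, 274.0, 112.0), (497.0, 262.0, 107.0), (591.0, 192.0, -4.0)]
246 [(504.0, 337.0, 142.0), (538.0, 311.0, 101.0), (501.0, 275.0, 104.0), (493.0, 265.0, 102.0), (581.0, 199.0, -2.0)]
248 [(531.0, 326.0, 107.0), (526.0, 319.0, 106.0), (509.0, 271.0, 87.0), (493.0, 266.0, 94.0), (570.0, 206.0, 1.0)]
250 [(531.0, 328.0, 99.0), (526.0, 319.0, 97.0), (504.0, 275.0, 84.0), (496.0, 265.0, 83.0), (563.0, 211.0, -1.0)]
252 [(531.0, 329.0, 91.0), (526.0, 321.0, 89.0), (503.0, 277.0, 77.0), (495.0, 266.0, 76.0), (554.0, 218.0, 1.0)]
254 [(529.0, 331.0, 85.0), (526.0, 322.0, 81.0), (499.0, 280.0, 73.0), (556.0, 233.0, -1.0), (550.0, 221.0, -4.0)]
256 [(608.0, 296.0, -7.0), (526.0, 323.0, 73.0), (509.0, 276.0, 54.0), (545.0, 241.0, 3.0), (535.0, 231.0, 4.0)]
258 [(596.0, 302.0, -3.0), (588.0, 295.0, -2.0), (495.0, 284.0, 61.0), (532.0, 249.0, 9.0), (529.0, 236.0, 2.0)]
260 [(585.0, 309.0, 0.0), (578.0, 301.0, 0.0), (494.0, 286.0, 53.0), (522.0, 256.0, 11.0), (522.0, 241.0, 1.0)]
```

Call:
jog_arm(
  rows=[
    [[0, 0, 2], [0, 0, 0], 0.3],
    [[0, 0, 4], [0, 0, 0], 0.3],
    [[0, 0, 5], [0, 0, 0], 0.3],
    [[-0.3, -3, 5], [0, 0, 8], 0.3],
    [[-0.8, -7, 5], [0, 0, 17], 0.3],
    [[-1.3, -11, 5], [0, 0, 26], 0.3],
    [[-1.8, -14.5, 5], [0, 0, 35], 0.3],
    [[-2, -16, 5], [0, 0, 43], 0.3],
  ],
)

```text
clock: 10.88
position: [0.5012, 0.1289, 0.0889]
ee_rot: [0.359, -3.119, 0.002]
force: [-0.7, 0.7, -3.8]
width: 0.54
gripper_force: 30.0
```

Call:
jog_arm(
  rows=[
    [[0, 0, 0], [0, 0, 0.9], 0.3],
    [[0, 0, -1], [0, 0, 0.9], 0.3],
    [[0, 0, -2], [0, 0, 0.9], 0.3],
    [[0, 0, -2], [0, 0, 0.9], 0.3],
  ],
)

```text
clock: 11.38
position: [0.5011, 0.1325, 0.0683]
ee_rot: [0.38, -3.116, 0.0]
force: [-0.5, 0.5, -3.4]
width: 0.538
gripper_force: 30.0
```

Run:
```python
from h import *
st=rep()
s=shot("side");c=shot("scene");x,y=st["position"][:2]
def draw(d,yaw,z,cx,cy):
    im=cv2.resize(d["img"],None,fx=4,fy=4,interpolation=2)
    a=np.radians(yaw+45+90*np.arange(4)); q=np.c_[cx+.0495*np.cos(a),cy+.0495*np.sin(a),np.full(4,z)]
    cv2.polylines(im,[(proj(d,q)*4).round().astype(int)],True,(255,0,0),1)
    a=np.radians(15.6+45+90*np.arange(4)); q=np.c_[.5025+.0537*np.cos(a),.1317+.0537*np.sin(a),np.full(4,.014)]
    cv2.polylines(im,[(proj(d,q)*4).round().astype(int)],True,(0,0,255),1)
    u,v=(proj(d,[x,y,.05])[0]*4).astype(int);return cv2.resize(im[v-180:v+180,u-180:u+180],(390,390))
cv2.imwrite("pics/p1.png",np.hstack([draw(d,15.6,.042,x,y) for d in(c,s)])[:,:,::-1])
```

```text
t 11.38 pos [0.5011 0.1325 0.0683] psi 103.9 tilt [-0.002 -0.   ] j7 1.13 F [-0.5  0.5 -3.4] Mz [ 0.21 -0.01 -0.  ] w 0.538 g 29.992969036102295
```

View pics/p1.png

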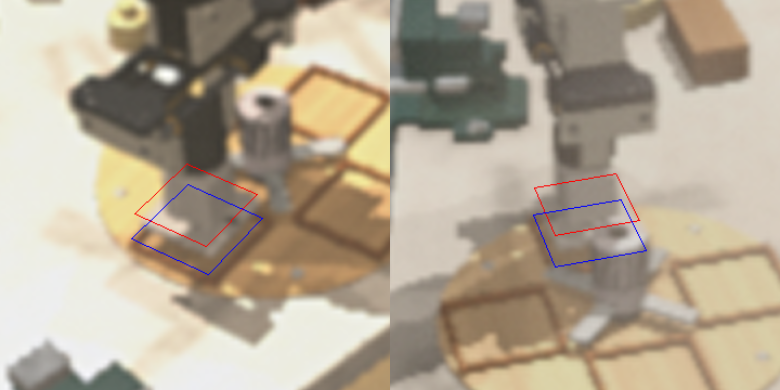

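Call:
jog_arm(
  rows=[
    [[0.1, -0.1, -0.6], [0, 0, 0], 0.3],
    [[0.1, -0.1, -1.1], [0, 0, 0], 0.3],
    [[0.1, -0.1, -1.5], [0, 0, 0], 0.3],
    [[0.1, -0.1, -1.8], [0, 0, 0], 0.3],
    [[0.1, -0.1, -2.1], [0, 0, 0], 0.3],
    [[0.1, -0.1, -2.3], [0, 0, 0], 0.3],
    [[0.1, -0.1, -2.3], [0, 0, 0], 0.3],
  ],
)

```text
clock: 12.35
position: [0.5029, 0.131, 0.0465]
ee_rot: [0.38, -3.118, -0.0]
force: [1.3, 0.8, -3.8]
width: 0.538
gripper_force: 30.0
```

Run:
```python
from h import *
rep()
```

```text
t 12.35 pos [0.5029 0.131  0.0465] psi 103.9 tilt [-0.  0.] j7 1.11 F [ 1.3  0.8 -3.8] Mz [0.12 0.02 0.01] w 0.538 g 29.992870688438416
```

Call:
jog_arm(
  rows=[
    [[0, 0, -0.3], [0, 0, 0], 0.3],
    [[0, 0, -0.3], [0, 0, -6], 0.3],
    [[0, 0, -0.3], [0, 0, -13], 0.3],
    [[0, 0, -0.3], [0, 0, -20], 0.3],
    [[0, 0, -0.3], [0, 0, -27], 0.3],
    [[0, 0, -0.3], [0, 0, -34], 0.3],
    [[0, 0, -0.3], [0, 0, -40], 0.3],
    [[0, 0, -0.3], [0, 0, -46], 0.3],
  ],
  newtons=40,
)

```text
clock: 13.35
position: [0.5035, 0.1299, 0.0452]
ee_rot: [0.874, 3.016, -0.002]
force: [-5.5, -6.4, 20.3]
width: 0.537
gripper_force: 40.0
```

Run:
```python
from h import *
rep()
```

```text
t 13.35 pos [0.5035 0.1299 0.0452] psi 57.7 tilt [ 0.001 -0.002] j7 0.44 F [-5.5 -6.4 20.3] Mz [-1.59  1.47  0.14] w 0.537 g 40.001272559165955
```

Call:
jog_arm(
  rows=[
    [[0, 0, 0.1], [0, 0, -10], 0.3],
    [[0, 0, 0.1], [0, 0, -20], 0.3],
    [[0, 0, 0.1], [0, 0, -30], 0.3],
    [[0, 0, 0.1], [0, 0, -40], 0.3],
    [[0, 0, 0.1], [0, 0, -50], 0.3],
    [[0, 0, 0.1], [0, 0, -60], 0.3],
    [[0, 0, 0.1], [0, 0, -68], 0.3],
    [[0, 0, 0.1], [0, 0, -74], 0.3],
  ],
)

```text
clock: 14.35
position: [0.5025, 0.1305, 0.0453]
ee_rot: [2.514, 1.883, -0.001]
force: [-5.1, -3.7, 10.9]
width: 0.536
gripper_force: 40.0
```

Run:
```python
from h import *
rep()
```

```text
t 14.35 pos [0.5025 0.1305 0.0453] psi -16.3 tilt [-0.001 -0.001] j7 -0.62 F [-5.1 -3.7 10.9] Mz [-0.69  1.4   0.1 ] w 0.536 g 39.99879598617554
```

Call:
jog_arm(
  rows=[
    [[0, 0, 0], [0, 0, -4], 0.3],
    [[0, 0, 0], [0, 0, -8], 0.3],
    [[0, 0, 0], [0, 0, -12], 0.3],
    [[0, 0, 0], [0, 0, -12], 0.3],
  ],
)

```text
clock: 14.85
position: [0.5024, 0.1307, 0.0453]
ee_rot: [-2.695, -1.614, 0.001]
force: [-4.2, -2.3, 10.7]
width: 0.54
gripper_force: 40.0
```

Run:
```python
from h import *
rep()
```

```text
t 14.85 pos [0.5024 0.1307 0.0453] psi -28.2 tilt [-0.001 -0.   ] j7 -0.79 F [-4.2 -2.3 10.7] Mz [-0.58  1.36 -0.01] w 0.54 g 40.00230252742767
```

Call:
jog_arm(
  rows=[
    [[0, 0, 0], [0, 0, -4], 0.3],
    [[0, 0, 0], [0, 0, -8], 0.3],
    [[0, 0, 0], [0, 0, -10], 0.3],
  ],
)

```text
clock: 15.22
position: [0.5025, 0.132, 0.0452]
ee_rot: [-2.823, -1.377, -0.0]
force: [-4.9, 1.3, 6.3]
width: 0.539
gripper_force: 40.0
```

Run:
```python
from h import *
rep()
```

```text
t 15.22 pos [0.5025 0.132  0.0452] psi -38.0 tilt [-0.     0.001] j7 -0.93 F [-4.9  1.3  6.3] Mz [0.3  0.77 1.22] w 0.539 g 40.002928376197815
```

Call:
jog_arm(
  rows=[
    [[0, 0, 0], [0, 0, -4], 0.3],
    [[0, 0, 0], [0, 0, -8], 0.3],
  ],
)

```text
clock: 15.48
position: [0.5026, 0.1321, 0.0451]
ee_rot: [-2.912, -1.176, -0.0]
force: [-2.6, 0.9, 2.8]
width: 0.539
gripper_force: 40.0
```

Run:
```python
from h import *
rep()
```

```text
t 15.47 pos [0.5026 0.1321 0.0451] psi -46.0 tilt [-0.     0.001] j7 -1.04 F [-2.6  0.9  2.8] Mz [0.18 0.78 1.24] w 0.539 g 39.99948978424072
```

Call:
jog_arm(
  rows=[
    [[0, 0, 0], [0, 0, 0], 0.8],
    [[0, 0, 0], [0, 0, 0], 0.8],
    [[0, 0, 0], [0, 0, 0], 0.8],
    [[0, 0, 0], [0, 0, 0], 0.8],
    [[0, 0, 5], [0, 0, 0], 0.8],
    [[0, 0, 11], [0, 0, 0], 0.8],
    [[-0.5, -4, 15], [0, 0, 5], 0.8],
    [[-1, -9, 18], [0, 0, 10], 0.8],
  ],
)

```text
clock: 16.48
position: [0.4935, 0.0409, 0.2266]
ee_rot: [2.796, 1.431, 0.004]
force: [0.7, -0.2, -0.4]
width: 0.801
gripper_force: 0.0
```

Call:
jog_arm(
  rows=[
    [[-0.5, -5.5, 1], [0, 0, 5], 0.8],
    [[-1, -11, 2], [0, 0, 10], 0.8],
    [[-1.5, -16.5, 3], [0, 0, 15], 0.8],
    [[-2, -22, 4], [0, 0, 20], 0.8],
    [[-3, -27.5, 5], [0, 0, 25], 0.8],
    [[-4, -33, 5], [0, 0, 30], 0.8],
    [[-4, -38.5, 5], [0, 0, 36], 0.8],
    [[-4, -44, 5], [0, 0, 36], 0.8],
  ],
)

```text
clock: 17.48
position: [0.4527, -0.4008, 0.2747]
ee_rot: [2.221, 2.221, 0.001]
force: [1.7, -0.3, -0.1]
width: 0.798
gripper_force: 0.0
```

Call:
jog_arm(
  rows=[
    [[0, -1, 0], [0, 0, 0], 0.8],
    [[0, -1, 0], [0, 0, 0], 0.8],
    [[0, -1, 0], [0, 0, 0], 0.8],
    [[0, -1, 0], [0, 0, 0], 0.8],
  ],
)

```text
clock: 17.98
position: [0.4537, -0.4075, 0.2748]
ee_rot: [2.221, 2.222, 0.001]
force: [0.6, 0.5, -0.2]
width: 0.804
gripper_force: 0.0
```

Run:
```python
from h import *
st=rep();w=shot("wrist")
wtop(w,st,.43,-.31,.15,.092,"/tmp/b.png",390); wtop(w,st,.43,-.31,.15,.010,"/tmp/c.png",390)
cv2.imwrite("pics/k3.png",np.hstack([cv2.imread(f"/tmp/{n}.png") for n in "bc"]))
```

```text
t 17.98 pos [ 0.4537 -0.4075  0.2748] psi 0.0 tilt [0.001 0.   ] j7 0.8 F [ 0.6  0.5 -0.2] Mz [ 0.01 -0.02  0.02] w 0.804 g 0.0
```

View pics/k3.png

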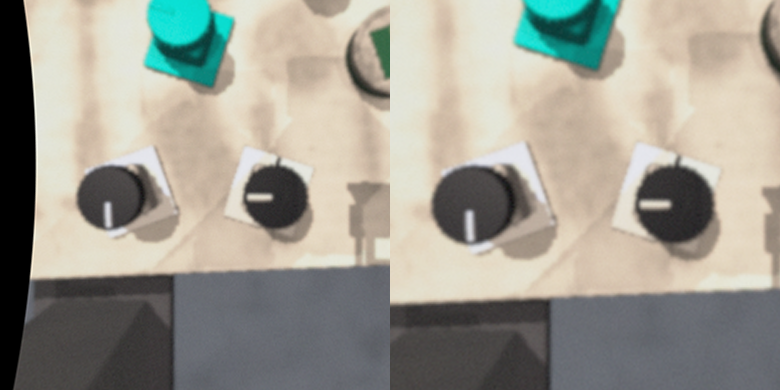

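Call:
jog_arm(
  rows=[
    [[-0.7, 4, 0], [0, 0, 9], 0.85],
    [[-1.4, 8, 0], [0, 0, 18], 0.85],
    [[-2, 12, -3], [0, 0, 27], 0.85],
    [[-2.7, 16.2, -6], [0, 0, 36], 0.85],
    [[-2.7, 16.2, -10], [0, 0, 45], 0.85],
    [[-2.7, 16.2, -14], [0, 0, 50], 0.85],
    [[-2.7, 16.2, -15.5], [0, 0, 50], 0.85],
    [[-2.7, 16.2, -15.5], [0, 0, 50], 0.85],
  ],
)

```text
clock: 19.02
position: [0.4258, -0.2468, 0.1194]
ee_rot: [-1.079, -2.949, -0.0]
force: [-0.6, -0.6, 0.1]
width: 0.85
gripper_force: 0.0
```

Run:
```python
from h import *
rep()
for n in("side","scene"):
    d=shot(n);W=cloud(d)
    for c in((.427,-.245),(.4275,-.3725)):
        m=(np.hypot(W[...,0]-c[0],W[...,1]-c[1])<.06)&(abs(W[...,2]-.091)<.005);q=W[m]
        if m.sum(): print(n,m.sum(),np.median(q,0).round(3))
```

```text
t 19.02 pos [ 0.4258 -0.2468  0.1194] psi 49.8 tilt [-0.001  0.   ] j7 1.37 F [-0.6 -0.6  0.1] Mz [ 0.06 -0.07  0.04] w 0.85 g 0.0
side 172 [ 0.43  -0.247  0.091]
side 217 [ 0.431 -0.376  0.091]
scene 91 [ 0.424 -0.24   0.091]
scene 74 [ 0.423 -0.372  0.092]
```

Call:
jog_arm(
  rows=[
    [[0.1, 0.2, -3], [0, 0, 0], 0.85],
    [[0.1, 0.2, -6], [0, 0, 0], 0.85],
    [[0.1, 0.2, -8], [0, 0, 0], 0.85],
    [[0.1, 0.2, -8], [0, 0, 0], 0.85],
    [[0.1, 0.2, -8], [0, 0, 0], 0.3],
    [[0.1, 0.2, -8], [0, 0, 0], 0.3],
    [[0.1, 0.2, -8], [0, 0, 0], 0.3],
    [[0.1, 0.2, -8], [0, 0, 0], 0.3],
  ],
  newtons=30,
)

```text
clock: 20.12
position: [0.4275, -0.2452, 0.0401]
ee_rot: [1.077, 2.95, 0.0]
force: [0.1, 0.2, 5.7]
width: 0.537
gripper_force: 30.0
```

Run:
```python
from h import *
rep()
```

```text
t 20.12 pos [ 0.4275 -0.2452  0.0401] psi 49.9 tilt [ 0.001 -0.   ] j7 1.4 F [0.1 0.2 5.7] Mz [ 0.15  0.01 -0.02] w 0.537 g 30.00090926885605
```

Call:
jog_arm(
  rows=[
    [[0, 0, 2], [0, 0, 0], 0.3],
    [[0, 0, 4], [0, 0, 0], 0.3],
    [[0, 3, 5], [0, 0, 0], 0.3],
    [[0.2, 8, 5], [0, 0, -1], 0.3],
    [[0.4, 13, 5], [0, 0, -2], 0.3],
    [[0.6, 18, 5], [0, 0, -4], 0.3],
    [[0.8, 23, 5], [0, 0, -5], 0.3],
    [[0.9, 26, 5], [0, 0, -5], 0.3],
  ],
)

```text
clock: 21.12
position: [0.4356, 0.0176, 0.0895]
ee_rot: [-1.201, -2.902, -0.0]
force: [0.5, 0.1, -2.1]
width: 0.541
gripper_force: 30.0
```

Call:
jog_arm(
  rows=[
    [[0, 0, 0], [0, 0, 0], 0.3],
    [[0, 0, -1], [0, 0, 0], 0.3],
    [[0, 0, -2], [0, 0, 0], 0.3],
    [[0, 0, -2], [0, 0, 0], 0.3],
  ],
)

```text
clock: 21.62
position: [0.435, 0.0139, 0.0685]
ee_rot: [-1.206, -2.899, 0.002]
force: [0.5, 0.2, -2.3]
width: 0.54
gripper_force: 30.0
```

Run:
```python
from h import *
rep()
```

```text
t 21.62 pos [0.435  0.0139 0.0685] psi 44.8 tilt [-0.002 -0.001] j7 0.69 F [ 0.5  0.2 -2.3] Mz [ 0.07 -0.05 -0.05] w 0.54 g 29.999492168426514
```

Call:
jog_arm(
  rows=[
    [[0.1, 0.1, -0.6], [0, 0, 0], 0.3],
    [[0.1, 0.1, -1.1], [0, 0, 0], 0.3],
    [[0.1, 0.1, -1.5], [0, 0, 0], 0.3],
    [[0.1, 0.1, -1.8], [0, 0, 0], 0.3],
    [[0.1, 0.1, -2.1], [0, 0, 0], 0.3],
    [[0.1, 0.1, -2.3], [0, 0, 0], 0.3],
    [[0.1, 0.1, -2.4], [0, 0, 0], 0.3],
    [[0.1, 0.1, -2.4], [0, 0, 0], 0.3],
  ],
)

```text
clock: 22.62
position: [0.4371, 0.016, 0.046]
ee_rot: [1.205, 2.901, 0.0]
force: [-2.3, -0.5, 8.0]
width: 0.539
gripper_force: 30.0
```

Run:
```python
from h import *
rep()
```

```text
t 22.62 pos [0.4371 0.016  0.046 ] psi 44.9 tilt [0. 0.] j7 0.7 F [-2.3 -0.5  8. ] Mz [-0.03  0.64 -0.04] w 0.539 g 30.001395642757416
```

Call:
jog_arm(
  rows=[
    [[0, 0, 0], [0, 0, -10], 0.3],
    [[0, 0, 0], [0, 0, -20], 0.3],
    [[0, 0, 0], [0, 0, -30], 0.3],
    [[0, 0, 0], [0, 0, -40], 0.3],
    [[0, 0, 0], [0, 0, -50], 0.3],
    [[0, 0, 0], [0, 0, -60], 0.3],
    [[0, 0, 0], [0, 0, -66], 0.3],
    [[0, 0, 0], [0, 0, -70], 0.3],
  ],
  newtons=40,
)

```text
clock: 23.62
position: [0.4371, 0.0159, 0.0461]
ee_rot: [-2.653, -1.682, -0.001]
force: [-2.5, -2.2, 9.1]
width: 0.537
gripper_force: 40.0
```

Run:
```python
from h import *
rep()
```

```text
t 23.62 pos [0.4371 0.0159 0.0461] psi -25.3 tilt [0. 0.] j7 -0.3 F [-2.5 -2.2  9.1] Mz [-0.26  0.8   0.1 ] w 0.537 g 40.000466108322144
```

Call:
jog_arm(
  rows=[
    [[0, 0, 0], [0, 0, -4], 0.3],
    [[0, 0, 0], [0, 0, -8], 0.3],
    [[0, 0, 0], [0, 0, -12], 0.3],
    [[0, 0, 0], [0, 0, -12], 0.3],
  ],
)

```text
clock: 24.12
position: [0.4376, 0.0162, 0.046]
ee_rot: [2.812, 1.401, 0.002]
force: [-1.4, -0.4, 5.5]
width: 0.535
gripper_force: 40.0
```

Run:
```python
from h import *
rep()
```

```text
t 24.12 pos [0.4376 0.0162 0.046 ] psi -37.0 tilt [0.001 0.   ] j7 -0.47 F [-1.4 -0.4  5.5] Mz [-0.07  0.27  0.61] w 0.535 g 40.002413392066956
```

Call:
jog_arm(
  rows=[
    [[0, 0, 0], [0, 0, -4], 0.3],
    [[0, 0, 0], [0, 0, -8], 0.3],
    [[0, 0, 0], [0, 0, -8], 0.3],
  ],
)

```text
clock: 24.5
position: [0.4381, 0.0164, 0.046]
ee_rot: [2.902, 1.202, 0.003]
force: [1.7, 1.7, 4.9]
width: 0.536
gripper_force: 40.0
```

Run:
```python
from h import *
rep()
```

```text
t 24.5 pos [0.4381 0.0164 0.046 ] psi -45.0 tilt [0.002 0.   ] j7 -0.58 F [1.7 1.7 4.9] Mz [ 0.22 -0.26  0.41] w 0.536 g 40.001667737960815
```

Call:
jog_arm(
  rows=[
    [[0, 0, 0], [0, 0, -5], 0.3],
    [[0, 0, 0], [0, 0, -10], 0.3],
    [[0, 0, 0], [0, 0, -10], 0.3],
  ],
  newtons=50,
)

```text
clock: 24.88
position: [0.4381, 0.0159, 0.046]
ee_rot: [2.996, 0.944, 0.003]
force: [2.0, 0.6, 5.1]
width: 0.537
gripper_force: 50.0
```

Run:
```python
from h import *
st=rep();c=shot("scene");s=shot("side")
for n,d in(("scene",c),("side",s)):
    W=cloud(d);m=(np.hypot(W[...,0]-.437,W[...,1]-.015)<.055)&(W[...,2]>.009)&(W[...,2]<.022);q=W[m]; print(n,m.sum())
def cr(d):
    u,v=(proj(d,[.4365,.0147,.03])[0]).astype(int);return cv2.resize(d["img"][v-32:v+32,u-32:u+32],(390,390),interpolation=2)
cv2.imwrite("pics/p2.png",np.hstack([cr(c),cr(s)])[:,:,::-1])
```

```text
t 24.88 pos [0.4381 0.0159 0.046 ] psi -55.0 tilt [ 0.002 -0.   ] j7 -0.71 F [2.  0.6 5.1] Mz [-0.15 -0.31  0.37] w 0.537 g 50.00204622745514
scene 238
side 255
```

View pics/p2.png

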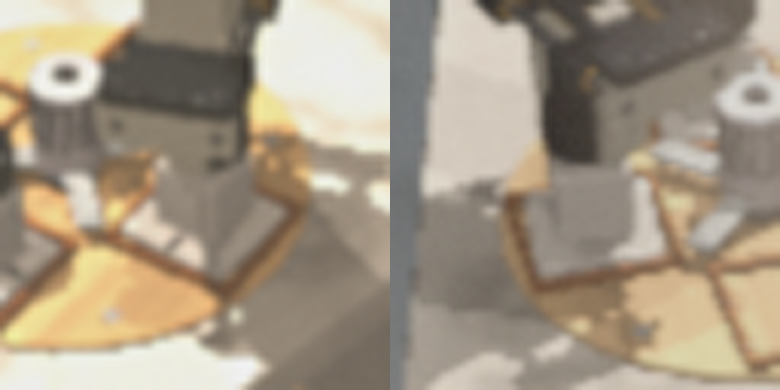

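Call:
jog_arm(
  rows=[
    [[0, 0, 0], [0, 0, 0], 0.85],
    [[0, 0, 0], [0, 0, 0], 0.85],
    [[0, 0, 0], [0, 0, 0], 0.85],
    [[0, 0, 0], [0, 0, 0], 0.85],
    [[0, 0, 5], [0, 0, 0], 0.85],
    [[0, 0, 11], [0, 0, 5], 0.85],
    [[1, -4, 16], [0, 0, 15], 0.85],
    [[2, -8, 22], [0, 0, 25], 0.85],
  ],
)

```text
clock: 25.98
position: [0.4551, -0.0577, 0.257]
ee_rot: [-2.716, -1.578, -0.001]
force: [1.9, 1.0, -0.8]
width: 0.849
gripper_force: 0.0
```

Call:
jog_arm(
  rows=[
    [[0, -3, 0], [0, 0, 10], 0.85],
    [[0, -5, 0], [0, 0, 20], 0.85],
    [[0, -5, 0], [0, 0, 30], 0.85],
    [[0, -5, 0], [0, 0, 30], 0.85],
    [[0, -5, 0], [0, 0, 30], 0.85],
  ],
)

```text
clock: 26.6
position: [0.4552, -0.1068, 0.2551]
ee_rot: [-2.227, -2.215, 0.0]
force: [-0.1, -0.4, 0.0]
width: 0.853
gripper_force: 0.0
```

```bash
cat >> h.py <<'E'
def capline(w,st,x,y,z=.098):
    "angle (deg) of the white line on a cap seen by the wrist camera; centre refined from the dark disc"
    wtop(w,st,x,y,.06,z,"/tmp/cap.png",360); im=cv2.cvtColor(cv2.imread("/tmp/cap.png"),6)
    dark=(im<90).astype(np.uint8); dark=cv2.morphologyEx(dark,cv2.MORPH_CLOSE,np.ones((31,31)))
    dark=cv2.morphologyEx(dark,cv2.MORPH_OPEN,np.ones((61,61)))
    cs,_=cv2.findContours(dark,0,1); c=max(cs,key=cv2.contourArea); (cx,cy),r=cv2.minEnclosingCircle(c)
    V,U=np.mgrid[:360,:360]; m=(np.hypot(U-cx,V-cy)<66)&(im>115)
    du,dv=(U[m]-cx).mean(),(V[m]-cy).mean(); k=.12/360
    print("cap at",round(x+(179.5-cy)*k,4),round(y+(179.5-cx)*k,4),"r mm",round(r*k*1000,1),"n",m.sum(),"line",np.degrees(np.arctan2(-du,-dv)).round(1),"len",round(np.hypot(du,dv)*k*1000,1))
E
python3 - <<'E'
from h import *
st=rep();w=shot("wrist")
np.savez("/tmp/w.npz",img=w["img"])
for x,y in((.5025,.1317),(.4375,.0155)): capline(w,st,x,y); cv2.imwrite(f"/tmp/cap{y}.png",cv2.imread("/tmp/cap.png"))
E
```

```text
t 26.6 pos [ 0.4552 -0.1068  0.2551] psi -0.3 tilt [-0.  0.] j7 0.23 F [-0.1 -0.4  0. ] Mz [ 0.03 -0.01 -0.03] w 0.853 g 0.0
cap at 0.5025 0.1474 r mm 74.4 n 0 line nan len nan
cap at 0.4335 0.0121 r mm 29.4 n 797 line 93.6 len 13.1h.py:51: RuntimeWarning: Mean of empty slice.
  du,dv=(U[m]-cx).mean(),(V[m]-cy).mean(); k=.12/360
  ret = ret.dtype.type(ret / rcount)
```

```bash
cat > h2.py <<'E'
from h import *
def line(w,st,x,y,z=.098,tag=""):
    wtop(w,st,x,y,.04,z,f"/tmp/l{tag}.png",320); im=cv2.cvtColor(cv2.imread(f"/tmp/l{tag}.png"),6)
    c=cv2.HoughCircles(cv2.GaussianBlur(im,(9,9),2),cv2.HOUGH_GRADIENT,1,200,param1=60,param2=8,minRadius=90,maxRadius=112)
    if c is None: print("no circle");return
    cx,cy,r=c[0,0]; V,U=np.mgrid[:320,:320]; rr=np.hypot(U-cx,V-cy)
    ins=rr<85; th=np.median(im[ins])+35; m=(ins&(im>th)).astype(np.uint8)
    k,l,s,ce=cv2.connectedComponentsWithStats(m); i=1+np.argmax(s[1:,4]); p=np.argwhere(l==i).astype(float)
    P=np.c_[-(p[:,0]-cy),-(p[:,1]-cx)]*.25; mu=P.mean(0); e,v=np.linalg.eigh(np.cov(P.T)); d=v[:,1]*np.sign(v[:,1]@mu)
    print("cap",round(x+(159.5-cy)*.00025,4),round(y+(159.5-cx)*.00025,4),"r",r*.25,"med",np.median(im[ins]),"area",s[i,4]/16,"len",(4*np.sqrt(e[1])*.87).round(1),"axis",np.degrees(np.arctan2(d[1],d[0])).round(1),"centroid dir",np.degrees(np.arctan2(mu[1],mu[0])).round(1),mu.round(1))
E
python3 - <<'E'
from h2 import *
st=rep();w=shot("wrist")
line(w,st,.5025,.1317,tag="1");line(w,st,.4375,.0155,tag="2")
im=lambda n:cv2.imread(f"/tmp/l{n}.png"); cv2.imwrite("pics/lines.png",np.hstack([im(1),im(2)]))
E
```

```text
t 26.65 pos [ 0.4552 -0.1068  0.2551] psi -0.3 tilt [-0.  0.] j7 0.23 F [ 0.7  0.6 -0.2] Mz [-0.04 -0.    0.02] w 0.846 g 0.0
no circle
cap 0.4345 0.0138 r 26.125 med 64.0 area 101.5 len 16.6 axis 99.9 centroid dir 94.1 [-0.9 13. ]
```

Call:
jog_arm(
  rows=[
    [[-0.6, -5, 0], [0, 0, 10], 0.85],
    [[-1.2, -10.5, 0], [0, 0, 20], 0.85],
    [[-1.8, -16, -2], [0, 0, 30], 0.85],
    [[-2.4, -21.5, -4], [0, 0, 40], 0.85],
    [[-2.8, -26.6, -6], [0, 0, 50], 0.85],
    [[-2.8, -26.6, -11], [0, 0, 60], 0.85],
    [[-2.8, -26.6, -13.5], [0, 0, 60], 0.85],
    [[-2.8, -26.6, -13.5], [0, 0, 60], 0.85],
  ],
)

```text
clock: 27.7
position: [0.4258, -0.3721, 0.1182]
ee_rot: [-0.819, -3.028, -0.002]
force: [0.4, 0.1, 1.0]
width: 0.85
gripper_force: 0.0
```

Run:
```python
from h import *
rep()
for n in("side","scene"):
    d=shot(n);W=cloud(d)
    for c in((.4275,-.3725),(.503,.132),(.437,.016)):
        m=(np.hypot(W[...,0]-c[0],W[...,1]-c[1])<.07)&(abs(W[...,2]-.094)<.007)&(d["img"].mean(2)<150);q=W[m]
        if m.sum(): print(n,c,m.sum(),np.median(q,0).round(3))
```

```text
t 27.7 pos [ 0.4258 -0.3721  0.1182] psi 59.7 tilt [-0.004  0.002] j7 1.97 F [0.4 0.1 1. ] Mz [-0.01 -0.01  0.03] w 0.85 g 0.0
side (0.4275, -0.3725) 187 [ 0.453 -0.338  0.091]
side (0.503, 0.132) 112 [0.505 0.121 0.096]
side (0.437, 0.016) 83 [0.447 0.006 0.096]
scene (0.4275, -0.3725) 80 [ 0.448 -0.332  0.091]
scene (0.503, 0.132) 140 [0.497 0.135 0.097]
scene (0.437, 0.016) 128 [0.429 0.018 0.097]
```

Call:
jog_arm(
  rows=[
    [[0, 0, 5], [0, 0, 0], 0.85],
    [[1, -1, 10], [0, 0, -10], 0.85],
    [[2, -3, 14], [0, 0, -20], 0.85],
    [[2.8, -5, 15.5], [0, 0, -30], 0.85],
    [[2.8, -5, 15.5], [0, 0, -40], 0.85],
    [[2.8, -5, 15.5], [0, 0, -50], 0.85],
    [[2.8, -5, 15.5], [0, 0, -60], 0.85],
    [[2.8, -5, 15.5], [0, 0, -60], 0.85],
  ],
)

```text
clock: 28.8
position: [0.4562, -0.4226, 0.2769]
ee_rot: [2.221, 2.219, 0.001]
force: [0.1, -1.1, -0.1]
width: 0.847
gripper_force: 0.0
```

Run:
```python
from h2 import *
st=rep();w=shot("wrist")
wtop(w,st,.45,-.335,.08,.092,"/tmp/b.png",390); wtop(w,st,.45,-.335,.08,.010,"/tmp/c.png",390)
line(w,st,.45,-.335,.092)
cv2.imwrite("pics/k4.png",np.hstack([cv2.imread(f"/tmp/{n}.png") for n in "bc"]))
for n in("side","scene"):
    d=shot(n);W=cloud(d)
    for c in((.45,-.335),):
        m=(np.hypot(W[...,0]-c[0],W[...,1]-c[1])<.06)&(abs(W[...,2]-.091)<.006)&(d["img"].mean(2)<150);q=W[m]
        if m.sum(): print(n,c,m.sum(),np.median(q,0).round(3))
```

```text
t 28.8 pos [ 0.4562 -0.4226  0.2769] psi -0.1 tilt [ 0.002 -0.001] j7 1.02 F [ 0.1 -1.1 -0.1] Mz [0.06 0.03 0.03] w 0.847 g 0.0
cap 0.4508 -0.3342 r 24.375 med 63.0 area 122.9375 len 18.4 axis 89.9 centroid dir 90.6 [-0.1 12.1]
side (0.45, -0.335) 200 [ 0.453 -0.34   0.091]
scene (0.45, -0.335) 88 [ 0.447 -0.33   0.091]
```

View pics/k4.png

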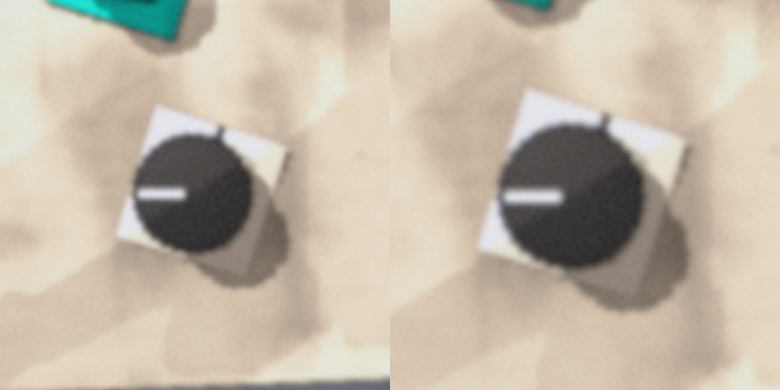

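Call:
jog_arm(
  rows=[
    [[-0.2, 3, 0], [0, 0, 10], 0.85],
    [[-0.4, 6, -3], [0, 0, 20], 0.85],
    [[-0.6, 8.8, -6], [0, 0, 30], 0.85],
    [[-0.6, 8.8, -9], [0, 0, 40], 0.85],
    [[-0.6, 8.8, -12], [0, 0, 50], 0.85],
    [[-0.6, 8.8, -15], [0, 0, 60], 0.85],
    [[-0.6, 8.8, -15.7], [0, 0, 60], 0.85],
    [[-0.6, 8.8, -15.7], [0, 0, 60], 0.85],
  ],
)

```text
clock: 29.95
position: [0.4494, -0.3354, 0.1187]
ee_rot: [0.821, 3.032, -0.0]
force: [0.2, -0.2, 0.6]
width: 0.85
gripper_force: 0.0
```

Run:
```python
from h import *
rep()
for n in("side","scene"):
    d=shot(n);W=cloud(d);c=(.45,-.335)
    m=(np.hypot(W[...,0]-c[0],W[...,1]-c[1])<.06)&(abs(W[...,2]-.091)<.005)&(d["img"].mean(2)<150);q=W[m]
    if m.sum(): print(n,c,m.sum(),np.median(q,0).round(3))
```

```text
t 29.95 pos [ 0.4494 -0.3354  0.1187] psi 59.7 tilt [ 0. -0.] j7 1.9 F [ 0.2 -0.2  0.6] Mz [ 0.06 -0.02  0.03] w 0.85 g 0.0
side (0.45, -0.335) 205 [ 0.453 -0.339  0.091]
scene (0.45, -0.335) 83 [ 0.447 -0.329  0.092]
```

Call:
jog_arm(
  rows=[
    [[0.1, 0.1, -3], [0, 0, 0], 0.85],
    [[0.1, 0.1, -6], [0, 0, 0], 0.85],
    [[0.1, 0.1, -7.9], [0, 0, 0], 0.85],
    [[0.1, 0.1, -7.9], [0, 0, 0], 0.85],
    [[0.1, 0.1, -7.9], [0, 0, 0], 0.3],
    [[0.1, 0.1, -7.9], [0, 0, 0], 0.3],
    [[0.1, 0.1, -7.9], [0, 0, 0], 0.3],
    [[0.1, 0.1, -7.9], [0, 0, 0], 0.3],
  ],
  newtons=30,
)

```text
clock: 31.05
position: [0.4506, -0.3343, 0.0397]
ee_rot: [0.816, 3.033, -0.0]
force: [-0.7, 1.1, 4.8]
width: 0.538
gripper_force: 30.0
```

Run:
```python
from h import *
rep()
```

```text
t 31.05 pos [ 0.4506 -0.3343  0.0397] psi 59.9 tilt [ 0.001 -0.   ] j7 1.97 F [-0.7  1.1  4.8] Mz [0.18 0.05 0.06] w 0.538 g 30.000786781311035
```

Call:
jog_arm(
  rows=[
    [[0, 0, 2], [0, 0, 0], 0.3],
    [[0, 2, 4], [0, 0, 0], 0.3],
    [[0, 6, 5], [0, 0, 5], 0.3],
    [[1.5, 11, 5], [0, 0, 11], 0.3],
    [[4, 16, 5], [0, 0, 17], 0.3],
    [[7, 20.5, 5], [0, 0, 23], 0.3],
    [[9.3, 25, 5], [0, 0, 29], 0.3],
    [[10.3, 28.3, 5], [0, 0, 33], 0.3],
  ],
)

```text
clock: 32.05
position: [0.554, -0.0483, 0.0888]
ee_rot: [0.087, -3.14, -0.001]
force: [-0.1, 0.1, -3.3]
width: 0.534
gripper_force: 30.0
```

Call:
jog_arm(
  rows=[
    [[0, 0, 0], [0, 0, 0], 0.3],
    [[0, 0, -1], [0, 0, 0], 0.3],
    [[0, 0, -2], [0, 0, 0], 0.3],
    [[0, 0, -2], [0, 0, 0], 0.3],
  ],
)

```text
clock: 32.55
position: [0.552, -0.0521, 0.068]
ee_rot: [0.076, -3.138, 0.0]
force: [-0.2, -0.6, -3.3]
width: 0.536
gripper_force: 30.0
```

Run:
```python
from h import *
rep()
```

```text
t 32.55 pos [ 0.552  -0.0521  0.068 ] psi 92.8 tilt [-0.002 -0.   ] j7 1.86 F [-0.2 -0.6 -3.3] Mz [ 0.1  -0.01  0.04] w 0.536 g 29.999370574951172
```

Call:
jog_arm(
  rows=[
    [[0.1, 0, -0.6], [0, 0, 0], 0.3],
    [[0.1, 0, -1.1], [0, 0, 0], 0.3],
    [[0.1, 0, -1.5], [0, 0, 0], 0.3],
    [[0.1, 0, -1.8], [0, 0, 0], 0.3],
    [[0.1, 0, -2.1], [0, 0, 0], 0.3],
    [[0.1, 0, -2.3], [0, 0, 0], 0.3],
    [[0.1, 0, -2.4], [0, 0, 0], 0.3],
    [[0.1, 0, -2.4], [0, 0, 0], 0.3],
  ],
)

```text
clock: 33.55
position: [0.5543, -0.0511, 0.0458]
ee_rot: [-0.079, 3.14, 0.001]
force: [-3.6, 0.6, 5.1]
width: 0.536
gripper_force: 30.0
```

Run:
```python
from h import *
rep()
```

```text
t 33.55 pos [ 0.5543 -0.0511  0.0458] psi 92.9 tilt [0. 0.] j7 1.87 F [-3.6  0.6  5.1] Mz [0.22 0.56 0.05] w 0.536 g 30.000738501548767
```

Seated. Tighten (about 108° expected).

Call:
jog_arm(
  rows=[
    [[0, 0, 0], [0, 0, -10], 0.3],
    [[0, 0, 0], [0, 0, -20], 0.3],
    [[0, 0, 0], [0, 0, -30], 0.3],
    [[0, 0, 0], [0, 0, -40], 0.3],
    [[0, 0, 0], [0, 0, -50], 0.3],
    [[0, 0, 0], [0, 0, -60], 0.3],
    [[0, 0, 0], [0, 0, -70], 0.3],
    [[0, 0, 0], [0, 0, -80], 0.3],
  ],
  newtons=50,
)

```text
clock: 34.55
position: [0.5552, -0.0504, 0.0458]
ee_rot: [1.963, 2.452, 0.003]
force: [0.0, 1.1, 1.0]
width: 0.532
gripper_force: 50.0
```

Call:
jog_arm(
  rows=[
    [[0, 0, 0], [0, 0, -8], 0.3],
    [[0, 0, 0], [0, 0, -16], 0.3],
    [[0, 0, 0], [0, 0, -24], 0.3],
    [[0, 0, 0], [0, 0, -28], 0.3],
  ],
)

```text
clock: 35.05
position: [0.5555, -0.0507, 0.0458]
ee_rot: [2.495, 1.907, 0.003]
force: [0.4, 1.2, 2.7]
width: 0.537
gripper_force: 50.0
```

Run:
```python
from h import *
rep()
```

```text
t 35.05 pos [ 0.5555 -0.0507  0.0458] psi -15.2 tilt [0.002 0.   ] j7 0.39 F [0.4 1.2 2.7] Mz [ 0.21 -0.    0.15] w 0.537 g 49.999982714653015
```

Call:
jog_arm(
  rows=[
    [[0, 0, 0], [0, 0, -4], 0.3],
    [[0, 0, 0], [0, 0, -8], 0.3],
    [[0, 0, 0], [0, 0, -12], 0.3],
    [[0, 0, 0], [0, 0, -12], 0.3],
  ],
)

```text
clock: 35.55
position: [0.5537, -0.0514, 0.0456]
ee_rot: [-2.68, -1.639, 0.001]
force: [-5.6, -0.7, 7.2]
width: 0.536
gripper_force: 50.0
```

Run:
```python
from h import *
rep()
```

```text
t 35.55 pos [ 0.5537 -0.0514  0.0456] psi -27.1 tilt [-0.001 -0.   ] j7 0.23 F [-5.6 -0.7  7.2] Mz [-0.26  1.26  0.49] w 0.536 g 50.0030243396759
```

Call:
jog_arm(
  rows=[
    [[0, 0, 0], [0, 0, -4], 0.3],
    [[0, 0, 0], [0, 0, -8], 0.3],
    [[0, 0, 0], [0, 0, -8], 0.3],
  ],
)

```text
clock: 35.92
position: [0.5537, -0.0511, 0.0455]
ee_rot: [-2.786, -1.45, 0.002]
force: [-4.2, 0.3, 7.1]
width: 0.535
gripper_force: 50.0
```

Run:
```python
from h import *
rep()
```

```text
t 35.92 pos [ 0.5537 -0.0511  0.0455] psi -35.0 tilt [-0.001 -0.   ] j7 0.12 F [-4.2  0.3  7.1] Mz [-0.12  1.18  1.11] w 0.535 g 50.001819133758545
```

Call:
jog_arm(
  rows=[
    [[0, 0, 0], [0, 0, 0], 0.85],
    [[0, 0, 0], [0, 0, 0], 0.85],
    [[0, 0, 0], [0, 0, 0], 0.85],
    [[0, 0, 0], [0, 0, 0], 0.85],
    [[0, 0, 5], [0, 0, 0], 0.85],
    [[0, 0, 11], [0, 0, 5], 0.85],
    [[-2, -3, 16], [0, 0, 15], 0.85],
    [[-4, -6, 21], [0, 0, 25], 0.85],
  ],
)

```text
clock: 36.92
position: [0.5138, -0.1118, 0.2568]
ee_rot: [2.402, 2.024, -0.0]
force: [1.1, 1.2, -0.1]
width: 0.849
gripper_force: 0.0
```

Call:
jog_arm(
  rows=[
    [[-2, -4, 2], [0, 0, 10], 0.85],
    [[-2, -4, 2], [0, 0, 10], 0.85],
    [[-2, -4, 2], [0, 0, 10], 0.85],
    [[-2, -4, 2], [0, 0, 10], 0.85],
  ],
)

```text
clock: 37.42
position: [0.4944, -0.1498, 0.2744]
ee_rot: [-2.222, -2.22, 0.002]
force: [-0.3, -0.3, -1.0]
width: 0.848
gripper_force: 0.0
```

Run:
```python
from h2 import *
st=rep();w=shot("wrist")
wtop(w,st,.528,.04,.16,.016,"/tmp/top.png",640)
for i,(x,y) in enumerate(((.5025,.1317),(.4375,.0155),(.5535,-.0513))): line(w,st,x,y,tag=str(i))
# tongue angle and mark search: foot-top plane brightness
im=cv2.cvtColor(cv2.imread("/tmp/l0.png"),6); print(im[::32,::32])
```

```text
t 37.42 pos [ 0.4944 -0.1498  0.2744] psi -0.1 tilt [-0.001 -0.   ] j7 0.53 F [-0.3 -0.3 -1. ] Mz [ 0.02  0.07 -0.03] w 0.848 g 0.0
no circle
cap 0.436 0.0142 r 25.025 med 55.0 area 107.625 len 16.7 axis 100.6 centroid dir 101.5 [-2.6 12.7]
cap 0.5522 -0.0516 r 25.375 med 72.0 area 110.0625 len 17.7 axis 10.6 centroid dir 15.6 [12.   3.3]
[[0 0 0 0 0 0 0 0 0 0]
 [0 0 0 0 0 0 0 0 0 0]
 [0 0 0 0 0 0 0 0 0 0]
 [0 0 0 0 0 0 0 0 0 0]
 [0 0 0 0 0 0 0 0 0 0]
 [0 0 0 0 0 0 0 0 0 0]
 [0 0 0 0 0 0 0 0 0 0]
 [0 0 0 0 0 0 0 0 0 0]
 [0 0 0 0 0 0 0 0 0 0]
 [0 0 0 0 0 0 0 0 0 0]]
```

Call:
jog_arm(
  rows=[
    [[1, 5, 0], [0, 0, 0], 0.7],
    [[2, 10, 0], [0, 0, 0], 0.7],
    [[3, 15, 0], [0, 0, 0], 0.7],
    [[3.4, 19, 0], [0, 0, 0], 0.7],
    [[3.4, 19, 0], [0, 0, 0], 0.7],
    [[3.4, 19, 0], [0, 0, 0], 0.7],
    [[3.4, 19, 0], [0, 0, 0], 0.7],
  ],
)

```text
clock: 38.35
position: [0.5281, 0.0377, 0.2751]
ee_rot: [2.225, 2.217, -0.001]
force: [-0.3, -0.3, 0.4]
width: 0.701
gripper_force: 0.0
```

Run:
```python
from h2 import *
st=rep();w=shot("wrist"); line(w,st,.5025,.1317,tag="0")
```

```text
t 38.35 pos [0.5281 0.0377 0.2751] psi -0.2 tilt [-0. -0.] j7 0.18 F [-0.3 -0.3  0.4] Mz [-0.05  0.02  0.03] w 0.701 g 0.0
cap 0.5018 0.1322 r 24.675 med 63.0 area 113.4375 len 18.0 axis -169.5 centroid dir -172.5 [-12.2  -1.6]
```

Call:
jog_arm(
  rows=[
    [[0, 0.2, -2], [0, 0, 10], 0.7],
    [[0, 0.2, -4], [0, 0, 20], 0.7],
    [[0, 0.2, -6], [0, 0, 30], 0.7],
    [[0, 0.2, -8], [0, 0, 40], 0.7],
    [[0, 0.2, -10], [0, 0, 50], 0.7],
    [[0, 0.2, -11], [0, 0, 60], 0.7],
    [[0, 0.2, -12], [0, 0, 70], 0.7],
    [[0, 0.2, -13], [0, 0, 80], 0.7],
  ],
)

```text
clock: 39.4
position: [0.5283, 0.04, 0.145]
ee_rot: [0.27, 3.13, 0.0]
force: [-0.5, 0.1, -0.8]
width: 0.699
gripper_force: 0.0
```

Call:
jog_arm(
  rows=[
    [[0, 0, -3], [0, 0, 3], 0.7],
    [[0, 0, -6], [0, 0, 3], 0.7],
    [[0, 0, -8.5], [0, 0, 3], 0.7],
    [[0, 0, -10.3], [0, 0, 3], 0.7],
    [[0, 0, -10.3], [0, 0, 3], 0.7],
  ],
)

```text
clock: 40.02
position: [0.5274, 0.0399, 0.0413]
ee_rot: [-0.197, -3.133, 0.001]
force: [-0.2, -0.6, 0.7]
width: 0.7
gripper_force: 0.0
```

Run:
```python
from h import *
rep()
```

```text
t 40.02 pos [0.5274 0.0399 0.0413] psi 82.8 tilt [-0.002 -0.001] j7 1.66 F [-0.2 -0.6  0.7] Mz [ 0.1  -0.08 -0.05] w 0.7 g 0.0
```

Call:
jog_arm(
  rows=[
    [[0, 0, 0], [0, 0, 0], 0.3],
    [[0, 0, 0], [0, 0, 0], 0.3],
    [[0, 0, 0], [0, 0, 0], 0.3],
    [[0, 0, 0], [0, 0, 0], 0.3],
  ],
  newtons=45,
)

```text
clock: 40.52
position: [0.5288, 0.0403, 0.0429]
ee_rot: [0.195, 3.134, -0.0]
force: [-2.0, -2.8, 5.9]
width: 0.464
gripper_force: 45.0
```

Run:
```python
from h import *
rep()
```

```text
t 40.52 pos [0.5288 0.0403 0.0429] psi 82.9 tilt [ 0.001 -0.   ] j7 1.66 F [-2.  -2.8  5.9] Mz [-0.68  0.24 -0.02] w 0.464 g 45.00181496143341
```

Call:
jog_arm(
  rows=[
    [[0, 0, 0], [0, 0, -7], 0.3],
    [[0, 0, 0], [0, 0, -14], 0.3],
    [[0, 0, 0], [0, 0, -21], 0.3],
    [[0, 0, 0], [0, 0, -28], 0.3],
    [[0, 0, 0], [0, 0, -34], 0.3],
    [[0, 0, 0], [0, 0, -39], 0.3],
    [[0, 0, 0], [0, 0, -43], 0.3],
    [[0, 0, 0], [0, 0, -43], 0.3],
  ],
)

```text
clock: 41.52
position: [0.5285, 0.0396, 0.0429]
ee_rot: [1.333, 2.844, -0.001]
force: [-2.5, -4.9, 9.2]
width: 0.462
gripper_force: 45.0
```

Run:
```python
from h import *
rep()
```

```text
t 41.52 pos [0.5285 0.0396 0.0429] psi 39.8 tilt [ 0.001 -0.001] j7 1.07 F [-2.5 -4.9  9.2] Mz [-1.1   0.59 -0.1 ] w 0.462 g 45.00275194644928
```

Call:
jog_arm(
  rows=[
    [[0, 0, 0], [0, 0, -3], 0.3],
    [[0, 0, 0], [0, 0, -6], 0.3],
    [[0, 0, 0], [0, 0, -8], 0.3],
    [[0, 0, 0], [0, 0, -8], 0.3],
  ],
)

```text
clock: 42.02
position: [0.5285, 0.0393, 0.043]
ee_rot: [1.525, 2.745, -0.002]
force: [-2.9, -6.7, 9.2]
width: 0.465
gripper_force: 45.0
```

Run:
```python
from h import *
rep()
```

```text
t 42.02 pos [0.5285 0.0393 0.043 ] psi 31.9 tilt [ 0.001 -0.002] j7 0.97 F [-2.9 -6.7  9.2] Mz [-1.45  0.79  0.83] w 0.465 g 45.002760887145996
```

Call:
jog_arm(
  rows=[
    [[0, 0, 0], [0, 0, 0], 0.7],
    [[0, 0, 0], [0, 0, 0], 0.7],
    [[0, 0, 0], [0, 0, 0], 0.7],
    [[0, 0, 0], [0, 0, 0], 0.7],
    [[0, 0, 5], [0, 0, 0], 0.7],
    [[0, 0, 11], [0, 0, 0], 0.7],
    [[0, 0, 17], [0, 0, -8], 0.7],
    [[0, -3, 22], [0, 0, -16], 0.7],
  ],
)

```text
clock: 43.02
position: [0.5286, 0.0129, 0.2642]
ee_rot: [-1.893, -2.507, -0.002]
force: [1.3, 0.0, 0.3]
width: 0.702
gripper_force: 0.0
```

Call:
jog_arm(
  rows=[
    [[0, -5, 0], [0, 0, -8], 0.7],
    [[0, -10, 0], [0, 0, -16], 0.7],
    [[0, -15, 0], [0, 0, -16], 0.7],
    [[0, -15, 0], [0, 0, -16], 0.7],
    [[0, -15, 0], [0, 0, -16], 0.7],
    [[0, -15, 0], [0, 0, -16], 0.7],
  ],
)

```text
clock: 43.78
position: [0.5285, -0.1375, 0.2619]
ee_rot: [-2.22, -2.222, -0.0]
force: [0.2, -0.6, -0.4]
width: 0.698
gripper_force: 0.0
```

Run:
```python
from h2 import *
st=rep();w=shot("wrist")
a=np.arange(0,360,3)
def sat(get):
    out=[]
    for r in (.040,.047,.054,.060):
        P=np.c_[.5283+r*np.cos(np.radians(a)),.0402+r*np.sin(np.radians(a)),np.full(len(a),.025)]
        uv=get(P).astype(np.float32); out.append(cv2.cvtColor(cv2.remap(im,uv[None,:,0],uv[None,:,1],1),cv2.COLOR_RGB2HSV)[0,:,1])
    return np.mean(out,0)
im=w["img"];s=sat(lambda P:wproj(w,st,P));print("wrist",[(int(x),int(v)) for x,v in zip(a,s) if v<70])
for n in("scene","side"):
    d=shot(n);im=d["img"];s=sat(lambda P:proj(d,P));print(n,[(int(x),int(v)) for x,v in zip(a,s) if v<70])
for i,(x,y) in enumerate(((.4375,.0155),(.5535,-.0513),(.5025,.1317))): line(w,st,x,y,tag=str(i))
```

```text
t 43.77 pos [ 0.5285 -0.1375  0.2619] psi 0.0 tilt [-0.     0.001] j7 0.6 F [ 0.2 -0.6 -0.4] Mz [ 0.06 -0.01  0.04] w 0.698 g 0.0
wrist [(9, 19), (12, 8), (15, 9), (18, 9), (21, 8), (24, 11), (27, 60), (96, 50), (99, 10), (102, 5), (105, 4), (108, 4), (111, 5), (114, 6), (117, 49), (186, 32), (189, 13), (192, 9), (195, 6), (198, 4), (201, 6), (204, 50), (276, 21), (279, 1), (282, 2), (285, 7), (288, 8), (291, 8), (294, 60)]
scene [(6, 63), (9, 46), (12, 34), (15, 27), (18, 27), (21, 27), (24, 30), (27, 33), (30, 35), (33, 36), (36, 38), (39, 34), (42, 32), (45, 28), (48, 24), (51, 23), (54, 23), (57, 23), (60, 25), (63, 28), (66, 32), (69, 34), (72, 38), (75, 41), (78, 44), (81, 45), (84, 49), (87, 52), (90, 55), (93, 53), (96, 50), (99, 45), (102, 40), (105, 36), (108, 34), (111, 31), (114, 33), (117, 38), (120, 52), (183, 48), (186, 32), (189, 26), (192, 25), (195, 26), (198, 31), (201, 41), (204, 57), (261, 62), (264, 53), (267, 45), (270, 38), (273, 32), (276, 28), (279, 26), (282, 26), (285, 27), (288, 29), (291, 32), (294, 35), (297, 36), (300, 34), (303, 30), (306, 22), (309, 
[... 649 characters left out ...]
80, 66), (183, 62), (186, 50), (189, 38), (192, 27), (195, 21), (198, 17), (201, 16), (204, 17), (207, 21), (210, 32), (213, 48), (216, 60), (219, 69), (267, 68), (270, 60), (273, 47), (276, 42), (279, 40), (282, 43), (285, 46), (288, 46), (291, 48), (294, 47), (297, 49), (300, 49), (303, 49), (306, 50), (309, 50), (312, 50), (315, 50), (318, 51), (321, 51), (324, 52), (327, 53), (330, 53), (333, 54), (336, 56), (339, 57), (342, 60), (345, 62), (348, 61), (351, 58), (354, 56), (357, 51)]
cap 0.4365 0.0145 r 25.1 med 51.0 area 111.0625 len 16.6 axis 100.3 centroid dir 104.7 [-3.3 12.5]
cap 0.5525 -0.0506 r 24.675 med 69.0 area 113.625 len 17.9 axis 10.2 centroid dir 11.2 [12.1  2.4]
no circle
```

Run:
```python
from h import *
for n in("side","scene"):
    d=shot(n);W=cloud(d);m=((abs(W[...,2]-.092)<.006)|(abs(W[...,2]-.098)<.004))&(W[...,0]>.2)&(W[...,0]<1.05)&(abs(W[...,1])<1)&(d["img"].max(2)<125)
    k,l,s,ce=cv2.connectedComponentsWithStats(m.astype(np.uint8))
    for i in range(1,k):
        if s[i,4]>40: print(n,ce[i].round(),s[i,4],np.nanmedian(W[l==i],0).round(3))
```

```text
side [237. 149.] 91 [0.275 0.319 0.098]
side [258. 148.] 107 [0.354 0.329 0.098]
side [297. 178.] 92 [0.505 0.117 0.096]
side [276. 198.] 126 [0.439 0.004 0.096]
side [311. 210.] 120 [ 0.549 -0.063  0.096]
scene [326. 200.] 97 [ 0.543 -0.046  0.097]
scene [334. 223.] 127 [0.429 0.019 0.097]
scene [295. 229.] 128 [0.495 0.138 0.097]
scene [266. 287.] 311 [0.353 0.357 0.099]
scene [287. 304.] 287 [0.265 0.35  0.099]
```

Only three jars exist (the other hits are the vise); all are in, tight and locked.

```bash
python3 -c "
from cell import arm
print(arm.sign_off())"
```

```text
the job is handed in; nothing more can be done
None
```

The job is handed in: I found three jars, and all three stand in carrier pockets with their caps tight and the collar turned back to locked, as measured in the last camera images; I never touched the block, tin and sander.

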